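# Make up a batch of steel coupons and clip its card

### The job

Pour the steel coupons from the cup into the steel tray, put the ones lying on the drying mat (and any that went astray) in the tray too, and stand the empty cup back upright in the middle of its round mat. Only when every coupon is in the tray, take the spring clip from its stand and let it close from above on the batch card at the tray, so that it pinches card and back plate together near the middle of their top edge. Leave the bottle, the jar and the grinding disc where they are.

Things in the scene. Friction and masses are not known exactly. Their poses are not given: they have to be found in the camera images.
- tray: open steel tray, fixed, 130 (x) x 170 (y) x 55 mm high outside, walls and floor 3 mm, origin at the centre of its underside. On its +y side a card holder: a 3 mm steel back plate, 66 mm wide in x, at y = +100 mm, top edge 90 mm up; the card stands just behind it (+y) on a 12 mm foot; flanges 67 mm high hold its two ends, the middle 54 mm of it is open
- clip_place (a point): point on the tray's card holder: middle of the shared top edge of back plate and batch card, 90 mm above the bench; its frame is the tray's (x along the edge, y through the thickness). Plate and card together measure 6 to 7.5 mm in y
- card: white plastic batch card standing loose in the holder, 62 (x) x 3 (y) x 78 mm (z), origin at the middle of its lower edge, its top edge flush with the back plate
- cup: aluminium pouring cup holding coupons, round, flared: outer radius 37 mm at the foot, 55 mm at the rim, 80 mm high, wall 3 mm, 130 g; origin at the centre of its underside, z up. A grey grip fin stands out from the wall at its -x side: 12 mm thick in y, x = -50 to -96 mm, z = 30 to 68 mm; smooth inside: tipped 100 to 110 degrees over its +x lip the coupons slide out
- cup_mat: round cork mat, radius 60 mm, 3 mm thick, fixed, the cup's place; origin at the centre of its underside
- dry_mat: grey drying mat, fixed, 100 (x) x 290 (y) x 3 mm, origin at the centre of its underside
- clip_stand: small stand for the clip, fixed: base 80 x 60 x 10 mm with an upright 3 mm steel plate, 60 mm wide in x, top edge 50 mm up; origin at the centre of its underside
- clip: steel spring clip (peg type), 40 g, 24 mm wide in x, 65 mm high, origin midway between the jaw tips, z from jaws to handles. At the start it sits jaws down astride the stand's plate. Jaws: z = 0 to 24 mm (crotch), touching only with 4 mm lips at the tips (9 mm apart above those); pivot along x at z = 28 mm; handle plates spread from 13 mm (z = 30) to 30 mm (z = 65) apart over their outsides
- clip_jaw (a joint): opening of the clip, rad: 0 shut (lips 3.6 mm apart), 0.48 fully open (17 mm at the tips), about 0.1 when closed on card and plate. Squeeze the handles together in y, from above at about z = 52 mm, to open: parallel they measure 13 mm over the outsides; takes 7 to 10 N. Let go and it springs shut
- coupon1: sawn steel bar coupon, a plain block 14 x 16 x 20 mm (x, y, z), 35 g, origin at its centre; may be absent (None); starts in the cup
- coupon2: sawn steel bar coupon, a plain block 14 x 16 x 20 mm (x, y, z), 35 g, origin at its centre; may be absent (None); starts in the cup
- coupon3: sawn steel bar coupon, a plain block 14 x 16 x 20 mm (x, y, z), 35 g, origin at its centre; may be absent (None); starts in the cup
- coupon4: sawn steel bar coupon, a plain block 14 x 16 x 20 mm (x, y, z), 35 g, origin at its centre; may be absent (None); starts in the cup
- coupon5: sawn steel bar coupon, a plain block 14 x 16 x 20 mm (x, y, z), 35 g, origin at its centre; may be absent (None); starts in the cup
- coupon6: sawn steel bar coupon, a plain block 14 x 16 x 20 mm (x, y, z), 35 g, origin at its centre; may be absent (None); starts standing on the drying mat
- coupon7: sawn steel bar coupon, a plain block 14 x 16 x 20 mm (x, y, z), 35 g, origin at its centre; may be absent (None); starts standing on the drying mat
- coupon8: sawn steel bar coupon, a plain block 14 x 16 x 20 mm (x, y, z), 35 g, origin at its centre; may be absent (None); starts standing on the drying mat
- coupon9: sawn steel bar coupon, a plain block 14 x 16 x 20 mm (x, y, z), 35 g, origin at its centre; may be absent (None); starts standing on the drying mat
- coupon10: sawn steel bar coupon, a plain block 14 x 16 x 20 mm (x, y, z), 35 g, origin at its centre; may be absent (None); starts standing on the drying mat
- bottle: white bottle, radius 25, 130 mm high, bystander, origin at its underside
- jar: small glass jar, radius 30, 60 mm high, bystander, origin at its underside
- disc: reddish grinding disc lying flat, radius 50, 6 mm thick, bystander, origin at its underside
Not all that is in view belongs to the job. What is shaped like the clip but yellow is not meant. What is shaped like the cup but red is not meant.

How it is judged:
On the way, in this order (a step that is already met when the one before it is completed fails the run):
1. the cup is tipped over the tray (angle between cup's own z axis and vertical above 0.8 rad and horizontal distance between cup and tray below 0.17 m and height (world z) of cup above 0.06 m), for 0.1 s.
2. every coupon lies in the tray (x of coupon1 in the frame of tray between -0.062 and 0.062 m and y of coupon1 in the frame of tray between -0.082 and 0.082 m and z of each of coupon1, coupon2, coupon3, coupon4, coupon5, coupon6, coupon7, coupon8, coupon9, coupon10 in the frame of tray below 0.055 m and x of coupon2 in the frame of tray between -0.062 and 0.062 m and y of coupon2 in the frame of tray between -0.082 and 0.082 m and x of coupon3 in the frame of tray between -0.062 and 0.062 m and y of coupon3 in the frame of tray between -0.082 and 0.082 m and x of coupon4 in the frame of tray between -0.062 and 0.062 m and y of coupon4 in the frame of tray between -0.082 and 0.082 m and x of coupon5 in the frame of tray between -0.062 and 0.062 m and y of coupon5 in the frame of tray between -0.082 and 0.082 m and x of coupon6 in the frame of tray between -0.062 and 0.062 m and y of coupon6 in the frame of tray between -0.082 and 0.082 m and x of coupon7 in the frame of tray between -0.062 and 0.062 m and y of coupon7 in the frame of tray between -0.082 and 0.082 m and x of coupon8 in the frame of tray between -0.062 and 0.062 m and y of coupon8 in the frame of tray between -0.082 and 0.082 m and x of coupon9 in the frame of tray between -0.062 and 0.062 m and y of coupon9 in the frame of tray between -0.082 and 0.082 m and x of coupon10 in the frame of tray between -0.062 and 0.062 m and y of coupon10 in the frame of tray between -0.082 and 0.082 m), for 0.3 s.
3. the clip has closed on card and back plate (contact force between clip and card above 1 N and contact force between clip and tray above 1 N and horizontal distance between clip and clip_place below 0.03 m and height (world z) of clip between 0.05 and 0.087 m and angle between clip's own z axis and vertical below 0.4 rad), for 0.3 s.
At the end, for the whole second after the job is handed in: every present coupon inside the tray, below its rim; the clip pinches card and back plate (over 1 N each), upright within 0.4 rad, within 30 mm of the middle of the top edge, jaws 3 mm or more down; the cup upright on its mat, within 35 mm of its centre (all of step 2 and all of step 3 and horizontal distance between cup and cup_mat below 0.035 m and height (world z) of cup below 0.012 m and angle between cup's own z axis and vertical below 0.1 rad); the robot touches nothing.
It fails at once if the bottle was moved by more than 40 mm (distance of bottle from where it was at the start of the episode above 0.04 m).
It fails at once if the jar was moved by more than 40 mm (distance of jar from where it was at the start of the episode above 0.04 m).
It fails at once if the disc was moved by more than 40 mm (distance of disc from where it was at the start of the episode above 0.04 m).
Of coupon1, coupon2, coupon3, coupon4, coupon5 only 3 to 5 are there at a start; the rules pass over those that are not, and their reading is None.
Of coupon6, coupon7, coupon8, coupon9, coupon10 only 3 to 5 are there at a start; the rules pass over those that are not, and their reading is None.
At some moment in a run one of cup, coupon6, coupon7, coupon8, coupon9, coupon10 may be knocked a few centimetres aside while the robot is not near it.
It also fails if it takes over 208 s, if anything falls off the work surface, if the arm or the gripper's body presses on something with over 40 N, if the wrist force passes 120 N, or if a joint passes its speed limit or range.

### The arm

A 6-joint arm with a two-finger parallel gripper is mounted at the origin on the work surface. World frame = base frame: x ahead of the robot, y to its left, z up, the work surface at z = 0. Lengths are in m, angles in rad, forces in N, time in s.
With the tool pointing down it reaches from about 0.25 to 0.775 m from the base axis. Payload 8.9 kg.
Tool frame: the origin (TCP) lies at the centre of the arm's flange, where the gripper is bolted on; the fingertips stand 173 mm ahead of it and the grasp point (between the pads) lies 155 mm ahead of it (env.grasp_offset is the distance from the TCP to the grasp point, in m); z points along the fingers, y is the line along which they close (so a half turn about z gives the same grasp; the last joint's range is limited). The gripper opens to 85 mm and grips with 20 to 120 N. Pads are 22 mm wide; open, the fingers measure 114 mm over their backs; the gripper's body (76 mm by 85 mm) begins 54 mm behind the grasp point. The pads swing forward as they close: fully open they stand 13 mm farther back than shut.
Start: joints at [-1.351, 0.291, -0.153, 1.127, 0, 1.431], TCP at [0.184, -0.492, 0.405] pointing down, gripper open.
Joint ranges: [-2.52, 2.52], [-0.91, 1.74], [-1.3, 1.37], [-1.96, 2.02], [-1.52, 1.47], [-3.14, 3.14]. Speed limits (rad/s): [2.22, 2.22, 2.79, 3.14, 3.14, 3.14].

### API

Orientations are given as a unit quaternion [w, x, y, z].
In Python, from station import env, cams gives the robot as it stands.
- The arm moves only by the tool move_arm, never from a script. Its argument "increments" is a list of rows, each a list of 2 entries, a list of its own where there are three numbers: the shift along the tool's x, y, z in m, then the turn about the tool's z in rad. A call has 1 to 5 rows; each row is the pose to reach, as a shift and turn from the pose commanded when the call began, along the tool's axes at that moment; what a row does not reach only later rows make up. A row lasts 1/12 s, in which the tool goes at most 41.7 mm and 7.16 degrees, less where a joint would pass 70% of its speed; a pose out of reach is approached as far as the arm can. A call with a gripper value outside its range is refused whole. "jaw" is the finger opening in m, from 0 to 0.0854, set as the call begins (left out, the last holds). The fingers move at their own pace and stop on an object; the grip force is fixed at half the most. Time passes only in rows, so rows that repeat a pose let the fingers close. It gives the time, the measured TCP pose, the force, the opening and the grip force at its end, in the units of the state.
- env.observe(): the state, without advancing time (a new reading comes with each control period).
- cams.capture(name): name is "scene" or "top" or "wrist"; returns a dict with "frame" (420x560x3 uint8, red, green, blue), "fov_y" (degrees; the focal length in pixels is half the picture's height over the tangent of half this angle, whatever the lens; pixels are square), "cx", "cy" (the principal point, pixels), "T" (4x4, takes a point from camera to world coordinates); the wrist camera has in their place "tool_from_camera" (4x4, takes a point from camera to tool coordinates, whose origin is the TCP and whose axes are the flange's). Camera axes: x right, y down, z forward; pixel columns grow to the right and rows downward; lengths in m; the calibration is good to about 2 mm. The wrist camera is an equidistant fisheye: a pixel r from the principal point sees the ray r / f radians off the axis. A picture is of the moment at which its call begins: read the wrist's pose just before it. There is no depth.
- env.sign_off(): hands the job in; it is judged then, once.
The state is a dict: "time_s": time; "joint_positions": joint angles; "joint_velocities": joint speeds; "joint_torque": joint torques, N m; "position": TCP position; "tool_rot": TCP orientation; "ft_force": force on the tool from outside, world axes, zero at the start; "ft_torque": the same for the moment, N m; "gripper_width": finger opening in m; "gripper_force": force on a finger pad.
Only numpy, scipy, OpenCV 4.12 (cv2) and the standard library are available. Lean on these libraries where they do the work, as an engineer would, in place of code of your own. Each camera call takes 0.05 s, during which the arm holds its last target. There are 200 camera calls.

## Working session

There is one attempt and no reset: what is moved stays moved. The work goes in short steps, Python scripts to look and compute and a tool call to move; the robot and the scene stay as the last step left them, time stands still between calls to the robot, and variables do not carry over. Pictures are saved under pics/ and viewed, at most 14 in all, crops included, and the job is handed in when it is done.

Besides the shell and the picture viewer there is one more tool, called after "Request:" as a command line: name --argument value ..., lists and objects as JSON in quotes. move_arm: Moves the arm, as the interface text tells. Its arguments: {"type":"object","properties":{"increments":{"type":"array"},"jaw":{"type":"number"}},"required":["increments"]}

```bash
mkdir -p pics; ls; cat > h.py <<'E'
import numpy as np, cv2, sys, json
from scipy.spatial.transform import Rotation as R
from station import env, cams
def cap(n,save=None):
    s=env.observe(); c=cams.capture(n)
    T=np.eye(4)
    if n=="wrist":
        q=s["tool_rot"]; T[:3,:3]=R.from_quat([q[1],q[2],q[3],q[0]]).as_matrix(); T[:3,3]=s["position"]
        c["T"]=T@np.array(c["tool_from_camera"]); c["fish"]=True
    else: c["T"]=np.array(c["T"]); c["fish"]=False
    c["f"]=210/np.tan(np.radians(c["fov_y"]/2))
    if save: cv2.imwrite(f"pics/{save}.png",c["frame"][:,:,::-1])
    return c
def ray(c,u,v):
    a=np.array([u-c["cx"],v-c["cy"]],float)
    if c["fish"]:
        r=np.hypot(*a)+1e-9; t=r/c["f"]; d=np.array([*(a/r*np.sin(t)),np.cos(t)])
    else: d=np.array([*(a/c["f"]),1.])
    return c["T"][:3,3], c["T"][:3,:3]@d
def pt(c,u,v,z):
    o,d=ray(c,u,v); return o+d*(z-o[2])/d[2]
def pix(c,p):
    q=np.linalg.inv(c["T"])@np.array([*p,1.]); q=q[:3]
    if c["fish"]:
        h=np.hypot(q[0],q[1]); r=c["f"]*np.arctan2(h,q[2]); return c["cx"]+r*q[0]/h, c["cy"]+r*q[1]/h
    return c["cx"]+c["f"]*q[0]/q[2], c["cy"]+c["f"]*q[1]/q[2]
E
python3 - <<'E'
from h import *
s=env.observe(); print(s)
t=cap("top","top0"); w=cap("wrist","wr0"); s=cap("scene","sc0")
for c in (t,s,w): print(c["fov_y"],c["cx"],c["cy"],np.round(c["T"],3).tolist())
print(np.round(w["tool_from_camera"],3).tolist())
cv2.imwrite("pics/all0.png",cv2.resize(np.vstack([t["frame"]])[:,:,::-1],(800,600),interpolation=cv2.INTER_CUBIC))
E
```

```text
pics
{'time_s': 0.0, 'joint_positions': array([-1.35127576e+00,  2.91297815e-01, -1.54101933e-01,  1.12673300e+00,
        1.02192754e-05,  1.43154103e+00]), 'joint_velocities': array([ 0.00167195, -0.00092198, -0.00283334,  0.00016088,  0.00089524,
       -0.00050733]), 'joint_torque': array([ 1.06652602e-03, -5.37137926e+01,  3.31378841e+01,  1.54280226e-02,
       -1.30567623e-04,  2.64445426e-06]), 'position': array([ 0.18432284, -0.4913532 ,  0.40413216]), 'tool_rot': array([-6.67875625e-04,  9.83952868e-01,  1.78427316e-01, -2.17042513e-05]), 'ft_force': array([-0.11608022,  0.12304364,  0.09171009]), 'ft_torque': array([-0.01237303, -0.0189553 ,  0.02059642]), 'gripper_force': 0.0, 'gripper_width': 0.08523669426350208}
56.271786126258554 277.9922697943277 207.4874041032558 [[0.005, -0.999, 0.05, 0.473], [-1.0, -0.006, -0.005, -0.035], [0.006, -0.05, -0.999, 1.156], [0.0, 0.0, 0.0, 1.0]]
50.71678559182422 274.94737966483245 209.76426812942847 [[-0.725, 0.474, -0.499, 1.179], [0.689, 0.508, -0.518, 0.6], [0.008, -0.719, -0.695, 0.967], [0.0, 0.0, 0.0, 1.0]]
65.70646984690485 276.7216329414193 209.06248037791622 [[0.351, -0.887, -0.301, 0.261], [-0.936, -0.333, -0.112, -0.462], [-0.0, 0.321, -0.947, 0.374], [0.0, 0.0, 0.0, 1.0]]
[[-0.0, -0.947, -0.321, 0.082], [1.0, -0.0, 0.001, -0.001], [-0.001, -0.321, 0.947, 0.03], [0.0, 0.0, 0.0, 1.0]]
```

View pics/all0.png

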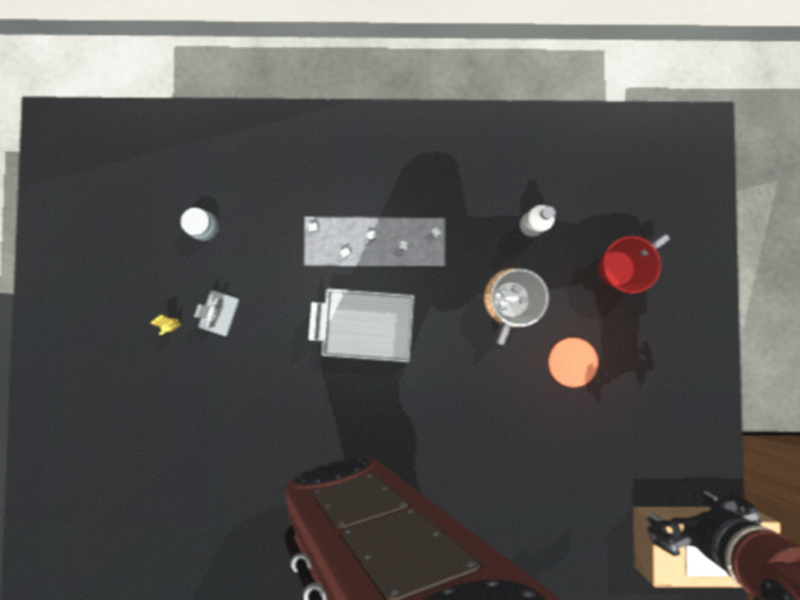

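View pics/sc0.png

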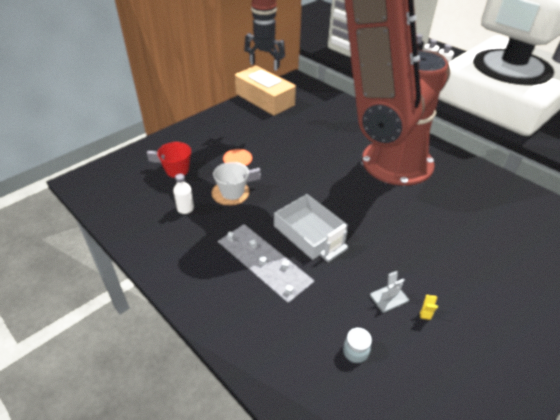

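In the top picture (800×600 scale) I see the grey cup at (517,297) with its fin toward (503,337), and a red look-alike at (630,264). The grey clip on its stand is at (213,312), and a yellow look-alike is at (165,324). The tray is at (368,325), with its holder on the left side at (317,322). The mat holds five coupons: (313,226), (346,251), (371,234), (403,245) and (435,231). I choose the grey cup and the grey clip, and check both with a close crop.

```bash
python3 - <<'E'
from h import *
t=cap("top"); f=t["frame"]; s=cap("scene")
a=cv2.resize(f[190:260,130:410],(784,196),interpolation=cv2.INTER_CUBIC)
x0=f[150:190,200:330]; x1=f[185:255,325:400]
b=cv2.resize(f[185:255,330:400],(390,390),interpolation=cv2.INTER_CUBIC)
c=cv2.resize(f[190:250,110:180],(390,334),interpolation=cv2.INTER_CUBIC)
im=np.zeros((596,784,3),np.uint8); im[:196]=a; im[200:590,:390]=b; im[200:534,394:]=c
cv2.imwrite("pics/crop1.png",im[:,:,::-1])
g=cv2.cvtColor(f,cv2.COLOR_RGB2GRAY); hsv=cv2.cvtColor(f,cv2.COLOR_RGB2HSV)
# coupons on mat
for thr in (165,185):
    m=np.zeros_like(g); m[150:188,210:314]=(g[150:188,210:314]>thr)*255
    n,l,st,ce=cv2.connectedComponentsWithStats(m)
    for i in range(1,n):
        if st[i,4]>6: print(thr,st[i],np.round(ce[i],1),np.round(pt(t,*ce[i],0.02)[:2],3))
for nm,(u,v) in dict(tray_c=(257,227),cuprim=(363,208),).items(): print(nm,pt(t,u,v,.055),pt(t,u,v,.083))
# disc, yellow, red
for nm,m in dict(orange=cv2.inRange(hsv,(0,90,120),(18,255,255)),yel=cv2.inRange(hsv,(22,120,100),(35,255,255))).items():
    n,l,st,ce=cv2.connectedComponentsWithStats(m)
    for i in range(1,n):
        if st[i,4]>25 and st[i,1]<300: print(nm,st[i],np.round(pt(t,*ce[i],0.005)[:2],3))
E
```

```text
165 [ 214  152   51   34 1389] [235.7 167.8] [0.646 0.083]
165 [302 160   6   5  23] [304.8 161.9] [ 0.664 -0.118]
165 [280 169   5   6  27] [282.1 171.2] [ 0.636 -0.052]
185 [214 152   8  10  60] [217.  157.2] [0.676 0.138]
185 [ 214  153   49   33 1151] [236.4 168.4] [0.644 0.081]
185 [303 160   4   5  14] [304.6 161.8] [ 0.664 -0.118]
185 [281 169   3   5  15] [282. 171.] [ 0.637 -0.052]
tray_c [0.47385741 0.0177682  0.055     ] [0.47384213 0.01643477 0.083     ]
cuprim [ 0.52877491 -0.27952957  0.055     ] [ 0.52736252 -0.27329967  0.083     ]
orange [422 166  41  39 885] [ 0.592 -0.519]
orange [339 189  15  36 120] [ 0.533 -0.232]
orange [ 383  236   36   36 1003] [ 0.4 -0.4]
yel [106 220  20  14 160] [0.474 0.433]
```

View pics/crop1.png

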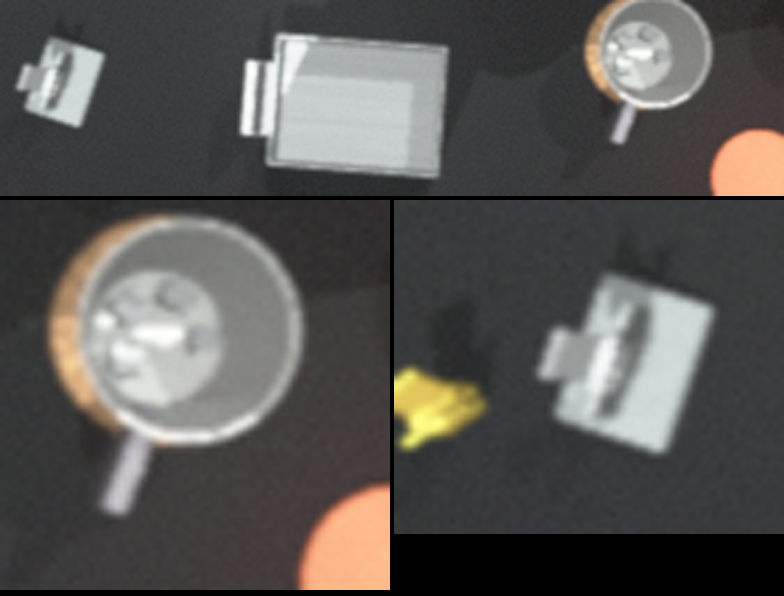

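```bash
python3 - <<'E'
from h import *
t=cap("top")
P=lambda u,v,z: np.round(pt(t,u,v,z)[:2],4)
A=lambda u,v:(130+u/2.8-.0,190+v/2.8)
C=np.array([P(*A(*p),.055) for p in [(277,35),(447,45),(440,177),(266,166)]]); print("tray",C.tolist(),C.mean(0),np.degrees(np.arctan2(*(C[0]-C[3])[::-1])),np.degrees(np.arctan2(*(C[0]-C[1])[::-1])), np.linalg.norm(C[0]-C[1]),np.linalg.norm(C[0]-C[3]))
B=lambda u,v:(330+u/5.571,185+(v-200)/5.571)
print("cup",P(*B(190,330),.083), "mat",P(*B(160,330),.003))
a,b=P(*B(140,440),.071),P(*B(117,513),.071); print("fin",a,b,np.degrees(np.arctan2(*(a-b)[::-1])))
D=lambda u,v:(110+(u-394)/5.571,190+(v-200)/5.571)
S=np.array([P(*D(*p),.01) for p in [(610,272),(712,308),(662,452),(556,415)]]);print("stand",S.tolist(),S.mean(0),np.degrees(np.arctan2(*(S[1]-S[2])[::-1])),np.linalg.norm(S[0]-S[1]),np.linalg.norm(S[1]-S[2]))
print("cliptop",P(*D(560,355),.07),P(*D(548,355),.09))
for u,v in [(313,226),(346,251),(371,234),(403,245),(435,231)]: print("coupon",P(u*.7,v*.7,.02))
E
```

```text
tray [[0.5421, 0.0971], [0.533, -0.0734], [0.4013, -0.0669], [0.4113, 0.1065]] [0.471925 0.015825] -4.110519866318507 86.94488354001602 0.17074267187788764 0.13113733259449808
cup [ 0.5265 -0.2763] mat [ 0.5303 -0.2785]
fin [ 0.4723 -0.2539] [ 0.4362 -0.2423] -17.81375120116561
stand [[0.5423, 0.3361], [0.5238, 0.2824], [0.4484, 0.307], [0.4674, 0.3626]] [0.495475 0.322025] -18.069430467347285 0.05679735909353533 0.07931153762221486
cliptop [0.4974 0.3405] [0.4969 0.3394]
coupon [0.6733 0.1314]
coupon [0.6225 0.0636]
coupon [0.6577 0.0131]
coupon [ 0.6355 -0.0523]
coupon [ 0.6647 -0.1174]
```

```bash
cat >> h.py <<'E'
def go(x,y,z,yaw=None,prt=True):
    "shift in tool axes to world TCP target, turn about tool z to tool-x angle yaw (deg)"
    s=env.observe(); q=s["tool_rot"]; M=R.from_quat([q[1],q[2],q[3],q[0]]).as_matrix()
    d=M.T@(np.array([x,y,z])-s["position"]); cur=np.degrees(np.arctan2(M[1,0],M[0,0]))
    tr=0 if yaw is None else -np.radians((yaw-cur+180)%360-180)
    print("shift",np.round(d,4).tolist(),"turn",round(tr,3),"yaw",round(cur,2),"pos",np.round(s["position"],4).tolist(),"w",round(s["gripper_width"],4),"t",round(s["time_s"],2),"tilt",round(np.degrees(np.arccos(-M[2,2])),2))
    return d
E
python3 -c "
from h import *
go(.455,-.2535,.33,-17.8)"
```

```text
shift [0.337, -0.1278, 0.0746] turn 0.669 yaw 20.56 pos [0.1844, -0.4915, 0.4045] w 0.0852 t 0.3 tilt 0.03
```

Request:
move_arm --increments '[[[0.17, -0.064, 0.037], 0], [[0.17, -0.064, 0.037], 0], [[0.17, -0.064, 0.037], 0], [[0.17, -0.064, 0.037], 0], [[0.17, -0.064, 0.037], 0]]'

```text
time_s: 0.72
position: [0.3231, -0.3688, 0.3668]
tool_rot: [-0.001, 0.984, 0.179, 0.0]
ft_force: [-0.0, 0.0, -0.3]
gripper_width: 0.0854
gripper_force: 0.0
```

Request:
move_arm --increments '[[[0.167, -0.064, 0.037], 0.4], [[0.167, -0.064, 0.037], 0.4], [[0.167, -0.064, 0.037], 0.4], [[0.167, -0.064, 0.037], 0.4], [[0.167, -0.064, 0.037], 0.4]]'

```text
time_s: 1.13
position: [0.4565, -0.2513, 0.3302]
tool_rot: [-0.0, 1.0, -0.023, 0.0]
ft_force: [-0.5, -0.4, -0.4]
gripper_width: 0.0851
gripper_force: 0.0
```

Request:
move_arm --increments '[[[0, 0, 0], 0.27], [[0, 0, 0], 0.27], [[0, 0, 0], 0.27], [[0, 0, 0], 0.27]]'

```text
time_s: 1.47
position: [0.455, -0.2533, 0.3306]
tool_rot: [-0.0, 0.988, -0.154, -0.0]
ft_force: [0.4, 0.9, 0.4]
gripper_width: 0.0855
gripper_force: 0.0
```

```bash
python3 -c "
from h import *
go(.455,-.2535,.33,-17.8)
w=cap('wrist','wr1'); print(pix(w,(.455,-.2535,.071)),pix(w,(.5285,-.2775,.083)))"
```

```text
shift [0.0001, 0.0002, 0.0006] turn 0.002 yaw -17.71 pos [0.455, -0.2533, 0.3306] w 0.0855 t 1.47 tilt 0.01
(np.float64(277.1513304574197), np.float64(214.44590064489887)) (np.float64(277.9804299069574), np.float64(109.7025593387949))
```

View pics/wr1.png

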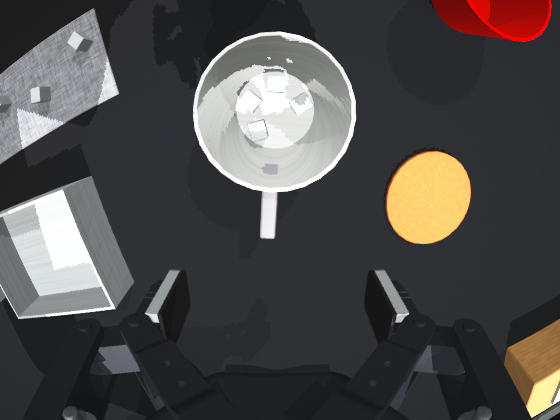

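The wrist picture confirms the grey cup: rim centre (275,111), fin from (270,190) to (267,238), four coupons inside, and the disc at (428,197).

```bash
python3 -c "
from h import *
w=cap('wrist')
a=pt(w,270,192,.071);b=pt(w,267.5,238,.071);c=pt(w,275,111,.083); print(a,b,c,np.degrees(np.arctan2(*(a-b)[:2][::-1])),np.degrees(np.arctan2(*(c-b)[:2][::-1])))
u=(c-b)[:2]/np.linalg.norm((c-b)[:2]); print(np.linalg.norm((c-b)[:2])); p=c[:2]-.078*u; print(p); go(p[0],p[1],.209,-21)"
```

```text
[ 0.47311008 -0.25403906  0.071     ] [ 0.43878089 -0.24083679  0.071     ] [ 0.52822147 -0.27554136  0.083     ] -21.03567882827615 -21.207161028981492
0.09593760583907295
[ 0.45550374 -0.24732556]
shift [-0.0012, -0.0063, 0.1218] turn 0.058 yaw -17.66 pos [0.4548, -0.2536, 0.3308] w 0.0853 t 1.57 tilt 0.01
```

Request:
move_arm --increments '[[[-0.001, -0.006, 0.0], 0.058], [[-0.001, -0.006, 0.042], 0.058], [[-0.001, -0.006, 0.08], 0.058], [[-0.001, -0.006, 0.11], 0.058], [[-0.001, -0.006, 0.122], 0.058]]'

```text
time_s: 1.98
position: [0.4541, -0.2467, 0.2052]
tool_rot: [-0.001, 0.983, -0.183, -0.002]
ft_force: [-1.1, 0.5, -0.4]
gripper_width: 0.0852
gripper_force: 0.0
```

Request:
move_arm --increments '[[[0, 0, 0], 0], [[0, 0, 0], 0], [[0, 0, 0], 0], [[0, 0, 0], 0], [[0, 0, 0], 0]]' --jaw 0.011

```text
time_s: 2.4
position: [0.4563, -0.2478, 0.21]
tool_rot: [0.001, 0.983, -0.183, 0.001]
ft_force: [-0.2, -1.4, 0.2]
gripper_width: 0.0257
gripper_force: 0.0
```

Request:
move_arm --increments '[[[0, 0, 0], 0], [[0, 0, 0], 0], [[0, 0, 0], 0], [[0, 0, 0], 0], [[0, 0, 0], 0]]'

```text
time_s: 2.82
position: [0.4562, -0.2476, 0.2096]
tool_rot: [0.0, 0.983, -0.183, 0.001]
ft_force: [-2.3, 1.3, 6.9]
gripper_width: 0.0117
gripper_force: 30.0
```

Request:
move_arm --increments '[[[0, 0, -0.02], 0], [[0, 0, -0.05], 0], [[0, 0, -0.08], 0], [[0, 0, -0.11], 0], [[0, 0, -0.12], 0]]'

```text
time_s: 3.23
position: [0.4566, -0.2478, 0.3327]
tool_rot: [0.001, 0.983, -0.183, 0.002]
ft_force: [1.4, -0.4, -2.3]
gripper_width: 0.0119
gripper_force: 29.5
```

```bash
python3 -c "
from h import *
print(env.observe()['gripper_force'],env.observe()['ft_force'])
go(.33,.02,.33,-3.5)
w=cap('wrist'); s=cap('scene')
cv2.imwrite('pics/a2.png',np.hstack([w['frame'][60:380,120:440],cv2.resize(s['frame'][80:240,140:300],(320,320))])[:,:,::-1])"
```

```text
29.5019468665123 [ 1.43540024 -0.37966519 -2.28033383]
shift [-0.2147, -0.2042, 0.0013] turn -0.308 yaw -21.14 pos [0.4566, -0.2478, 0.3327] w 0.0119 t 3.23 tilt 0.29
```

View pics/a2.png

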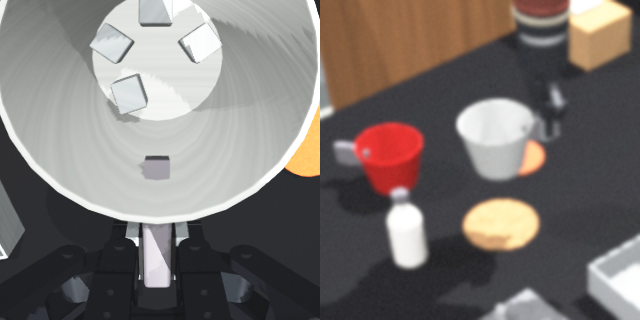

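The cup is held upright with four coupons in it, and the cork mat is clear below. Next I carry it to the tray's −y end.

```bash
python3 - <<'E'
from h import *
go(.4656,-.0888,.375,86.5)
t=cap("top"); hsv=cv2.cvtColor(t["frame"],cv2.COLOR_RGB2HSV); m=cv2.inRange(hsv,(0,60,60),(22,255,255))
n,l,st,ce=cv2.connectedComponentsWithStats(m)
for i in range(1,n):
    if st[i,4]>100: print(st[i],pt(t,*ce[i],.003))
s=cap("scene"); hsv=cv2.cvtColor(s["frame"],cv2.COLOR_RGB2HSV); m=cv2.inRange(hsv,(0,60,60),(22,255,255))
n,l,st,ce=cv2.connectedComponentsWithStats(m)
for i in range(1,n):
    if st[i,4]>100: print('s',st[i],pt(s,*ce[i],.003))
E
```

```text
shift [-0.0486, -0.1515, -0.045] turn -1.879 yaw -21.14 pos [0.4564, -0.2477, 0.3303] w 0.0119 t 3.33 tilt 0.21
[  123   164   362   256 33645] [ 0.17533502 -0.25433702  0.003     ]
[338 187  24  40 520] [ 0.53256191 -0.24755235  0.003     ]
[ 443  305  117  115 6640] [ 0.0749224  -0.72791375  0.003     ]
s [  115     0   187   136 17917] [-0.02029505 -1.14018062  0.003     ]
s [  362     0   116   186 11588] [-0.47215934 -0.20976449  0.003     ]
s [158 141  33  37 863] [ 0.56187718 -0.5544239   0.003     ]
s [241 151  13  17 152] [ 0.38136293 -0.37528729  0.003     ]
s [211 179  39  27 431] [ 0.54717225 -0.2724057   0.003     ]
```

Request:
move_arm --increments '[[[-0.005, -0.015, -0.02], 0], [[-0.015, -0.04, -0.045], -0.05], [[-0.025, -0.075, -0.045], -0.13], [[-0.035, -0.11, -0.045], -0.23], [[-0.04, -0.13, -0.045], -0.33]]'

```text
time_s: 3.85
position: [0.4645, -0.1088, 0.3718]
tool_rot: [-0.001, 1.0, -0.017, -0.002]
ft_force: [0.1, 0.5, -2.7]
gripper_width: 0.0117
gripper_force: 29.6
```

Request:
move_arm --increments '[[[0, 0, 0], -0.1], [[0, 0, 0], -0.2], [[0, 0, 0], -0.3], [[0, 0, 0], -0.4], [[0, 0, 0], -0.5]]'

```text
time_s: 4.27
position: [0.4649, -0.1114, 0.3714]
tool_rot: [-0.001, 0.973, 0.231, -0.002]
ft_force: [-0.1, -0.2, -2.8]
gripper_width: 0.0118
gripper_force: 29.7
```

Request:
move_arm --increments '[[[0, 0, 0], -0.1], [[0, 0, 0], -0.2], [[0, 0, 0], -0.3], [[0, 0, 0], -0.4], [[0, 0, 0], -0.5]]'

```text
time_s: 4.68
position: [0.4649, -0.1115, 0.3714]
tool_rot: [-0.001, 0.886, 0.464, -0.001]
ft_force: [0.3, -0.0, -2.5]
gripper_width: 0.0115
gripper_force: 29.7
```

Request:
move_arm --increments '[[[0, 0, 0], -0.1], [[0, 0, 0], -0.2], [[0, 0, 0], -0.3], [[0, 0, 0], -0.4], [[0, 0, 0], -0.5]]'

```text
time_s: 5.1
position: [0.4649, -0.1115, 0.3715]
tool_rot: [-0.002, 0.743, 0.669, -0.001]
ft_force: [0.3, 1.0, -1.5]
gripper_width: 0.0116
gripper_force: 29.7
```

```bash
python3 - <<'E'
from h import *
go(.4656,-.0888,.375,86.5)
for n in ("top","scene"):
    t=cap(n); hsv=cv2.cvtColor(t["frame"],cv2.COLOR_RGB2HSV); m=cv2.inRange(hsv,(0,60,60),(22,255,255))
    k,l,st,ce=cv2.connectedComponentsWithStats(m)
    for i in range(1,k):
        if 300<st[i,4]<1500: print(n,st[i],pt(t,*ce[i],.003), pt(t,st[i,0]+st[i,2]/2-.5,st[i,1]+st[i,3]/2-.5,.003))
E
```

```text
shift [0.0227, -0.0017, -0.0035] turn -0.044 yaw 83.98 pos [0.4649, -0.1115, 0.3715] w 0.0116 t 5.1 tilt 0.21
top [ 418  164   46   42 1448] [ 0.59996258 -0.52097423  0.003     ] [ 0.60221724 -0.52075773  0.003     ]
top [ 104  372   61   48 1234] [-0.03104734  0.34422903  0.003     ] [-0.00991776  0.36847043  0.003     ]
scene [157 141  34  38 870] [ 0.5623538  -0.55458835  0.003     ] [ 0.57262749 -0.54861642  0.003     ]
scene [222 148  31  21 529] [ 0.40214806 -0.40275061  0.003     ] [ 0.40279678 -0.40257222  0.003     ]
```

Request:
move_arm --increments '[[[0.01, -0.001, -0.004], -0.044], [[0.02, -0.001, -0.004], -0.044], [[0.023, -0.001, -0.004], -0.044], [[0.023, -0.001, -0.004], -0.044]]'

```text
time_s: 5.53
position: [0.467, -0.0875, 0.3776]
tool_rot: [-0.0, 0.73, 0.683, 0.0]
ft_force: [-0.1, -0.1, -2.9]
gripper_width: 0.0116
gripper_force: 29.6
```

```bash
python3 -c "
from h import *
s=env.observe();print(s['ft_torque'],s['ft_force'])"
```

```text
[-0.20368486  0.01494906  0.00791997] [-0.05724581 -0.08728774 -2.90433363]
```

Request:
move_arm --increments '[[[0, 0, 0], 0], [[0, 0, 0], 0], [[0, 0, 0], 0]]' --jaw 0.0114

```text
time_s: 5.78
position: [0.467, -0.0888, 0.3777]
tool_rot: [0.0, 0.73, 0.683, -0.0]
ft_force: [0.1, 0.6, -3.2]
gripper_width: 0.0118
gripper_force: 29.6
```

```bash
python3 -c "
from h import *
s=env.observe();print(s['ft_torque'],s['ft_force'])"
```

```text
[-0.24238937  0.00626214  0.01231754] [ 0.0782143   0.62012177 -3.15160915]
```

Request:
move_arm --increments '[[[0, 0, 0], 0], [[0, 0, 0], 0], [[0, 0, 0], 0]]' --jaw 0.0116

```text
time_s: 6.03
position: [0.467, -0.0889, 0.3777]
tool_rot: [0.0, 0.73, 0.683, 0.0]
ft_force: [0.5, 0.3, -2.7]
gripper_width: 0.0115
gripper_force: 23.6
```

```bash
python3 -c "
from h import *
s=env.observe();print(s['ft_torque'],s['ft_force'],s['gripper_force'])
w=cap('wrist'); s=cap('scene')
cv2.imwrite('pics/a3.png',np.hstack([w['frame'][60:380,120:440],cv2.resize(s['frame'][130:290,210:370],(320,320))])[:,:,::-1])"
```

```text
[-0.23547091  0.03924406 -0.0215193 ] [ 0.54058054  0.28412842 -2.71266129] 23.615570068359375
```

View pics/a3.png

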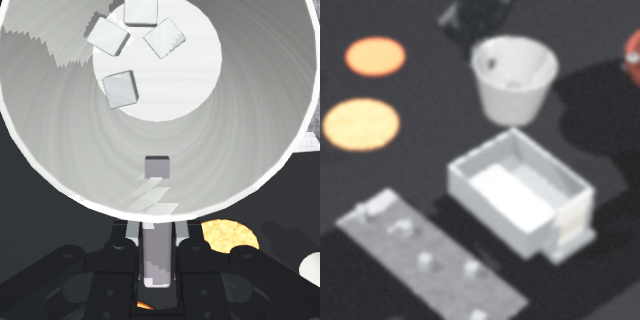

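The wrist view shows four coupons still in the upright cup. In the scene view the cup is over the tray's near end, and the cork mat is at about (230,192) in full-frame pixels.

Request:
move_arm --increments '[[[0, 0, 0], 0], [[0, 0, 0], 0], [[0, 0, 0], 0]]' --jaw 0.0118

```text
time_s: 6.38
position: [0.467, -0.0887, 0.3777]
tool_rot: [-0.0, 0.73, 0.683, 0.0]
ft_force: [-0.5, 0.3, -2.4]
gripper_width: 0.0119
gripper_force: 11.6
```

```bash
python3 -c "
from h import *
s=env.observe();print(s['ft_torque'],s['ft_force'],s['gripper_force'])
s=cap('scene'); print(pt(s,230,192.5,.003))"
```

```text
[-0.08889005 -0.03789243 -0.01937216] [-0.53922091  0.27130581 -2.44271609] 11.603855788707733
[ 0.53785039 -0.27696595  0.003     ]
```

Request:
move_arm --increments '[[[0, 0, 0], 0], [[0, 0, 0], 0], [[0, 0, 0], 0]]' --jaw 0.0119

```text
time_s: 6.68
position: [0.467, -0.0888, 0.3777]
tool_rot: [0.0, 0.73, 0.683, -0.0]
ft_force: [-0.7, -0.7, -3.0]
gripper_width: 0.0121
gripper_force: 5.5
```

```bash
python3 -c "
from h import *
s=env.observe();print(s['ft_torque'],s['ft_force'],s['gripper_force'])"
```

```text
[-0.18717172  0.10391108  0.0236482 ] [-0.66883024 -0.69286996 -3.03082458] 5.469945967197418
```

```bash
python3 -c "
from h import *
for i in range(3):
  w=cap('wrist');s=env.observe();print(s['ft_torque'],s['ft_force'],s['gripper_force'])
s=cap('scene')
cv2.imwrite('pics/a4.png',np.hstack([w['frame'][60:380,120:440],cv2.resize(s['frame'][130:290,210:370],(320,320))])[:,:,::-1])"
```

```text
[ 0.00489422 -0.05659926  0.00416613] [ 0.01773602 -0.36774457 -3.08227982] 5.465426668524742
[0.06984262 0.01874628 0.0014975 ] [-0.32324003 -0.27327869 -2.83154879] 5.464921295642853
[-0.00084312 -0.02072213  0.00292133] [ 0.15682353  0.0604898  -1.82719306] 5.463854447007179
```

View pics/a4.png

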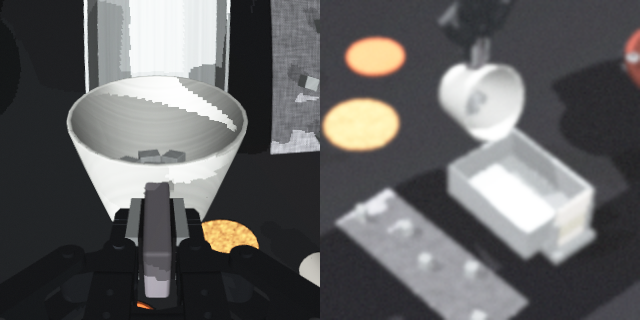

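The cup swung down under gravity to about 75°, with its lip over the tray and the coupons still inside at wrist crop (162,157). I rest its foot edge on the tray wall and press to turn it further.

Request:
move_arm --increments '[[[0.01, 0, 0], 0], [[0.02, 0, 0.01], 0], [[0.03, 0, 0.02], 0], [[0.035, 0, 0.03], 0], [[0.035, 0, 0.04], 0]]'

```text
time_s: 7.3
position: [0.4692, -0.0522, 0.3373]
tool_rot: [-0.0, 0.73, 0.684, 0.0]
ft_force: [-1.1, -0.5, -2.5]
gripper_width: 0.012
gripper_force: 5.4
```

Request:
move_arm --increments '[[[0.008, 0, 0.006], 0], [[0.016, 0, 0.012], 0], [[0.024, 0, 0.018], 0], [[0.032, 0, 0.024], 0], [[0.04, 0, 0.028], 0]]'

```text
time_s: 7.72
position: [0.4723, -0.0123, 0.3108]
tool_rot: [0.0, 0.73, 0.684, 0.001]
ft_force: [-1.8, 3.1, 7.4]
gripper_width: 0.0121
gripper_force: 13.2
```

Request:
move_arm --increments '[[[0.006, 0, 0.001], 0], [[0.012, 0, 0.002], 0], [[0.018, 0, 0.003], 0], [[0.024, 0, 0.004], 0], [[0.028, 0, 0.005], 0]]'

```text
time_s: 8.13
position: [0.4738, 0.0147, 0.3046]
tool_rot: [-0.0, 0.73, 0.683, -0.0]
ft_force: [0.6, -0.3, -1.8]
gripper_width: 0.012
gripper_force: 5.0
```

```bash
python3 -c "
from h import *
w=cap('wrist'); s=env.observe();print(s['ft_torque'],s['ft_force'],s['gripper_force']); s=cap('scene')
cv2.imwrite('pics/a5.png',np.hstack([w['frame'][60:380,120:440],cv2.resize(s['frame'][130:290,210:370],(320,320))])[:,:,::-1])"
```

```text
[ 0.04257961  0.01657752 -0.03920546] [-0.03240985  1.08183487 -0.4391174 ] 4.985661723185331
```

View pics/a5.png

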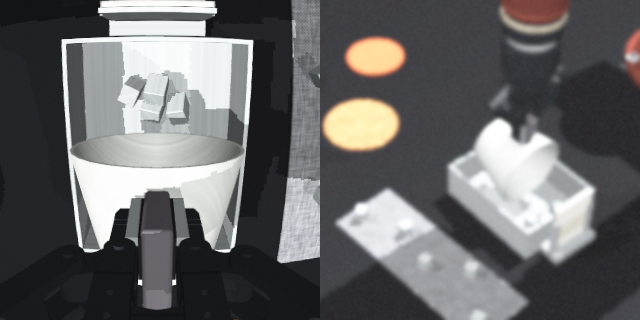

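All four coupons are out and lying in the tray, at wrist crop (155,95), and the cup is empty. I lift it and back off.

Request:
move_arm --increments '[[[0, 0, -0.01], 0], [[0, 0, -0.025], 0], [[0, 0, -0.04], 0], [[0, 0, -0.055], 0], [[0, 0, -0.065], 0]]'

```text
time_s: 8.65
position: [0.4741, 0.0138, 0.3711]
tool_rot: [0.001, 0.73, 0.683, 0.0]
ft_force: [0.3, 0.4, -1.3]
gripper_width: 0.0116
gripper_force: 5.0
```

Request:
move_arm --increments '[[[-0.02, 0, 0], 0], [[-0.05, 0, 0], 0], [[-0.08, 0, 0], 0], [[-0.1, 0, 0], 0], [[-0.115, 0, 0], 0]]'

```text
time_s: 9.07
position: [0.466, -0.1027, 0.3699]
tool_rot: [0.0, 0.731, 0.683, -0.0]
ft_force: [0.3, -0.7, -1.4]
gripper_width: 0.0114
gripper_force: 4.8
```

```bash
python3 -c "
from h import *
w=cap('wrist'); s=cap('scene'); go(.467,-.0688,.33)
cv2.imwrite('pics/a6.png',np.hstack([w['frame'][60:380,120:440],cv2.resize(s['frame'][130:290,210:370],(320,320))])[:,:,::-1])"
```

```text
shift [0.034, -0.0015, 0.0398] turn 0 yaw 86.04 pos [0.4662, -0.1028, 0.3698] w 0.0119 t 9.17 tilt 0.05
```

View pics/a6.png

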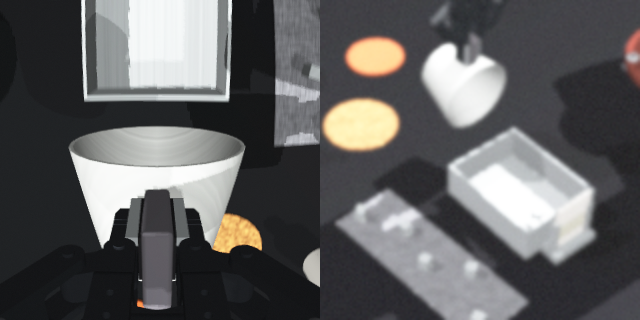

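```bash
python3 - <<'E'
from h import *
w=cap('wrist'); s=env.observe(); P=s['position']-[0,0,.155]; d=np.array([.066,.998,0]); k=np.array([0,0,1.])
for th in (70,76,80,85,90,95,100):
    a=np.radians(th); f=lambda x,z:P+d*(x*np.cos(a)+z*np.sin(a))+k*(-x*np.sin(a)+z*np.cos(a))
    n=np.array([.998,-.066,0])
    print(th,*[np.round(pix(w,f(*q)+n*o)) for q,o in [((.133,.031),0),((.023,.031),0),((.078,.031),.055),((.078,.031),-.055)]])
E
```

```text
70 [277. 112.] [278. 207.] [370. 149.] [185. 150.]
76 [277. 128.] [278. 207.] [367. 159.] [188. 159.]
80 [277. 139.] [278. 208.] [365. 165.] [189. 166.]
85 [277. 152.] [278. 209.] [363. 174.] [192. 175.]
90 [277. 166.] [278. 211.] [361. 183.] [193. 184.]
95 [277. 179.] [278. 213.] [359. 192.] [195. 193.]
100 [277. 193.] [278. 216.] [358. 201.] [196. 202.]
```

The cup hangs at about 99° by rim geometry (rim rows 187 to 225). I hook its lip inside the tray wall and pull back to turn it upright.

Request:
move_arm --increments '[[[0.03, 0, 0], 0], [[0.06, 0, 0], 0], [[0.076, 0, 0.01], 0], [[0.076, 0, 0.03], 0], [[0.076, 0, 0.039], 0]]' --jaw 0.0118

```text
time_s: 9.63
position: [0.4706, -0.0231, 0.3293]
tool_rot: [-0.001, 0.729, 0.684, -0.0]
ft_force: [-0.3, 0.3, -1.8]
gripper_width: 0.0118
gripper_force: 6.2
```

Request:
move_arm --increments '[[[-0.02, 0, 0], 0], [[-0.04, 0, 0], 0], [[-0.06, 0, 0], 0], [[-0.08, 0, 0.0], 0], [[-0.097, 0, 0.0], 0]]'

```text
time_s: 10.05
position: [0.4646, -0.1227, 0.3308]
tool_rot: [-0.0, 0.73, 0.683, -0.0]
ft_force: [-0.4, -0.5, -1.6]
gripper_width: 0.0115
gripper_force: 6.2
```

Request:
move_arm --increments '[[[-0.012, 0, 0.012], 0], [[-0.025, 0, 0.025], 0], [[-0.037, 0, 0.038], 0], [[-0.05, 0, 0.052], 0], [[-0.055, 0, 0.06], 0]]'

```text
time_s: 10.47
position: [0.462, -0.1794, 0.272]
tool_rot: [0.003, 0.731, 0.683, -0.001]
ft_force: [-11.7, -16.7, 69.0]
gripper_width: 0.0115
gripper_force: 57.2
```

```bash
python3 -c "
from h import *
w=cap('wrist'); s=cap('scene'); go(.467,-.0688,.33)
cv2.imwrite('pics/a7.png',np.hstack([w['frame'][60:380,120:440],cv2.resize(s['frame'][130:290,210:370],(320,320))])[:,:,::-1])"
```

```text
shift [0.11, -0.0025, -0.0584] turn 0 yaw 86.09 pos [0.4622, -0.1791, 0.2722] w 0.0124 t 10.57 tilt 0.35
```

View pics/a7.png

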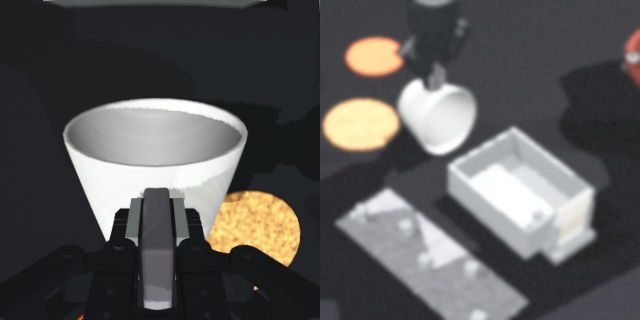

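The cup did rotate, to about 86° (lip row 158), but it missed the wall and pressed on the bench. I lift it and reposition so the wall bears under the lip side with a lever of about 35 mm.

Request:
move_arm --increments '[[[0, 0, -0.02], 0], [[0, 0, -0.05], 0], [[0, 0, -0.08], 0], [[0, 0, -0.1], 0], [[0, 0, -0.11], 0]]'

```text
time_s: 10.98
position: [0.4617, -0.1766, 0.3837]
tool_rot: [0.002, 0.73, 0.683, 0.001]
ft_force: [-0.3, -0.6, -1.7]
gripper_width: 0.0115
gripper_force: 8.9
```

Request:
move_arm --increments '[[[0.02, 0, 0], 0], [[0.04, 0, 0], 0], [[0.06, 0, 0], 0], [[0.07, 0, 0], 0], [[0.075, 0, 0], 0]]'

```text
time_s: 11.4
position: [0.466, -0.1004, 0.3808]
tool_rot: [-0.0, 0.73, 0.684, -0.0]
ft_force: [0.5, -0.6, -0.7]
gripper_width: 0.0119
gripper_force: 7.5
```

```bash
cat >> h.py <<'E'
def tilt():
    w=cap('wrist'); g=cv2.GaussianBlur(cv2.cvtColor(w['frame'],cv2.COLOR_RGB2GRAY),(3,3),0)
    cv2.imwrite('pics/last.png',w['frame'][:,:,::-1])
    print("col277",g[60:260:4,277].tolist())
    m=(g>110).astype(np.uint8); rows=[]
    for r in range(60,250,8):
        xs=np.where(m[r,150:410])[0]; rows.append((r,int(xs.min()+150),int(xs.max()+150)) if len(xs) else (r,))
    print(rows)
E
python3 -c "
from h import *
go(.467,-.0688,.33); tilt()"
```

```text
shift [0.0316, -0.0011, 0.0508] turn 0 yaw 86.3 pos [0.466, -0.1004, 0.3808] w 0.0119 t 11.4 tilt 0.02
col277 [247, 247, 247, 247, 247, 247, 247, 247, 247, 247, 247, 247, 247, 247, 247, 238, 236, 236, 237, 237, 236, 208, 100, 106, 228, 252, 252, 200, 201, 193, 191, 188, 189, 189, 193, 190, 191, 189, 191, 190, 188, 162, 245, 245, 243, 242, 238, 73, 74, 73]
[(60, 205, 408), (68, 205, 409), (76, 205, 409), (84, 205, 408), (92, 205, 409), (100, 205, 409), (108, 205, 409), (116, 205, 408), (124, 206, 406), (132, 206, 409), (140, 206, 409), (148, 206, 409), (156, 207, 409), (164, 219, 409), (172, 201, 407), (180, 191, 409), (188, 186, 409), (196, 186, 409), (204, 188, 365), (212, 191, 362), (220, 194, 359), (228, 198, 356), (236, 201, 352), (244, 204, 349)]
```

```bash
cat >> h.py <<'E'
from scipy.optimize import least_squares
def fit(w,lip,near,mid,px0=(1.5,.078,.049)):
    s=env.observe(); q=s["tool_rot"]; M=R.from_quat([q[1],q[2],q[3],q[0]]).as_matrix()
    P=s['position']+M[:,2]*.155; d=M[:,0]; n=M[:,1]; k=-M[:,2]
    def res(p):
        th,a,b=p; f=lambda x,z,o:P+d*((x+a)*np.cos(th)+(z-b)*np.sin(th))+k*(-(x+a)*np.sin(th)+(z-b)*np.cos(th))+n*o
        l=pix(w,f(.055,.08,0));e=pix(w,f(-.055,.08,0));m1=pix(w,f(0,.08,.055));m2=pix(w,f(0,.08,-.055))
        return [l[1]-lip,e[1]-near,(m1[1]+m2[1])/2-mid[0],abs(m1[0]-m2[0])-mid[1], (a-px0[1])*300,(b-px0[2])*300]
    r=least_squares(res,px0); print("theta",np.degrees(r.x[0]),"a,b",r.x[1:],np.round(r.fun,1))
E
python3 -c "
from h import *
fit(cap('wrist'),157,225.5,(190,181))"
```

```text
theta 84.41316567283582 a,b [0.06660899 0.05055003] [ 2.6  1.8 -4.9 -1.3 -3.4  0.5]
```

Request:
move_arm --increments '[[[0, 0, 0.02], 0], [[0, 0, 0.035], 0], [[0, 0, 0.045], 0], [[0, 0, 0.052], 0], [[0, 0, 0.056], 0]]'

```text
time_s: 11.92
position: [0.4668, -0.1035, 0.3259]
tool_rot: [0.002, 0.73, 0.683, -0.001]
ft_force: [-9.6, -11.7, 47.8]
gripper_width: 0.0117
gripper_force: 38.0
```

Request:
move_arm --increments '[[[0, 0, 0.003], 0], [[0, 0, 0.006], 0], [[0, 0, 0.009], 0], [[0, 0, 0.012], 0], [[-0.002, 0, 0.015], 0]]'

```text
time_s: 12.33
position: [0.471, -0.1081, 0.317]
tool_rot: [0.011, 0.731, 0.682, 0.002]
ft_force: [7.6, -15.0, 47.0]
gripper_width: 0.0119
gripper_force: 50.6
```

```bash
python3 -c "
from h import *
go(.467,-.0688,.33); tilt()"
```

```text
shift [0.0388, -0.0064, -0.0136] turn 0 yaw 86.05 pos [0.471, -0.1081, 0.317] w 0.0119 t 12.33 tilt 1.24
col277 [248, 248, 248, 248, 248, 248, 248, 247, 247, 247, 247, 247, 247, 246, 237, 236, 245, 250, 251, 250, 252, 251, 250, 250, 219, 181, 185, 182, 183, 182, 184, 183, 182, 180, 182, 178, 182, 184, 181, 180, 183, 165, 183, 240, 237, 236, 233, 106, 103, 103]
[(60, 170, 409), (68, 171, 409), (76, 171, 409), (84, 171, 409), (92, 171, 409), (100, 171, 409), (108, 172, 409), (116, 172, 409), (124, 172, 409), (132, 173, 409), (140, 173, 409), (148, 174, 409), (156, 174, 409), (164, 184, 409), (172, 182, 409), (180, 182, 409), (188, 184, 408), (196, 187, 409), (204, 192, 409), (212, 196, 364), (220, 200, 360), (228, 204, 355), (236, 208, 351), (244, 212, 346)]
```

The fingertips now rest on the cup wall because the fin slid inward in the grip, and that blocks the rotation. I back off, lay the cup on the bench while still straddling the fin, and re-grip farther out on it.

Request:
move_arm --increments '[[[0, 0, -0.015], 0], [[0, 0, -0.035], 0], [[0, 0, -0.06], 0], [[0, 0, -0.06], 0]]'

```text
time_s: 12.72
position: [0.4673, -0.1048, 0.3739]
tool_rot: [0.003, 0.73, 0.683, 0.001]
ft_force: [1.3, 0.1, -0.1]
gripper_width: 0.012
gripper_force: 8.7
```

Request:
move_arm --increments '[[[-0.02, 0, 0], 0], [[-0.05, 0, 0], 0], [[-0.08, 0, 0], 0], [[-0.09, 0, 0.02], 0], [[-0.09, 0, 0.04], 0]]'

```text
time_s: 13.13
position: [0.4605, -0.1968, 0.3299]
tool_rot: [0.002, 0.731, 0.682, 0.0]
ft_force: [0.8, 0.3, -2.0]
gripper_width: 0.0122
gripper_force: 6.8
```

```bash
python3 -c "
from h import *
d=go(.463,-.195,.273); tilt()"
```

```text
shift [0.0021, 0.0022, 0.0569] turn 0 yaw 86.04 pos [0.4605, -0.1968, 0.3299] w 0.0122 t 13.13 tilt 0.23
col277 [38, 38, 38, 39, 38, 39, 39, 39, 38, 39, 39, 39, 39, 38, 214, 252, 252, 252, 254, 253, 253, 252, 252, 251, 198, 191, 186, 187, 189, 189, 189, 186, 189, 184, 188, 189, 187, 186, 187, 183, 173, 170, 213, 240, 238, 235, 220, 114, 114, 114]
[(60,), (68,), (76,), (84,), (92,), (100,), (108,), (116, 257, 296), (124, 224, 329), (132, 207, 346), (140, 195, 358), (148, 187, 366), (156, 182, 371), (164, 179, 375), (172, 177, 376), (180, 178, 375), (188, 180, 373), (196, 184, 369), (204, 189, 364), (212, 193, 374), (220, 198, 388), (228, 202, 394), (236, 207, 399), (244, 212, 401)]
```

```bash
python3 -c "
from h import *
fit(cap('wrist'),115,227,(173,198),(1.3,.065,.05))"
```

```text
theta 69.67021950287595 a,b [0.06499471 0.05026939] [  5.7   4.1 -10.1  -0.9  -0.    0.1]
```

The cup is now at about 68°. I'll set its foot edge lightly on the bench and drag backward, so friction finishes turning it upright.

Request:
move_arm --increments '[[[0, 0, 0.02], 0], [[0, 0, 0.04], 0], [[0, 0, 0.052], 0], [[0, 0, 0.058], 0], [[0, 0, 0.06], 0]]'

```text
time_s: 13.65
position: [0.4603, -0.1935, 0.2705]
tool_rot: [0.0, 0.73, 0.684, -0.0]
ft_force: [-5.9, 2.3, 22.3]
gripper_width: 0.0119
gripper_force: 20.0
```

Request:
move_arm --increments '[[[-0.003, 0, 0.001], 0], [[-0.008, 0, 0.003], 0], [[-0.016, 0, 0.004], 0], [[-0.024, 0, 0.005], 0], [[-0.03, 0, 0.006], 0]]'

```text
time_s: 14.07
position: [0.4584, -0.2241, 0.2656]
tool_rot: [0.001, 0.73, 0.684, -0.0]
ft_force: [-2.8, 0.3, 4.7]
gripper_width: 0.0123
gripper_force: 10.5
```

```bash
python3 -c "
from h import *
d=go(.463,-.195,.273); tilt()"
```

```text
shift [0.0293, 0.0027, -0.0074] turn 0 yaw 86.24 pos [0.4584, -0.2241, 0.2656] w 0.0123 t 14.07 tilt 0.12
col277 [34, 34, 34, 34, 85, 254, 254, 254, 254, 254, 250, 249, 248, 248, 248, 250, 250, 248, 249, 249, 249, 183, 173, 172, 172, 171, 174, 173, 172, 172, 189, 193, 191, 192, 193, 194, 195, 189, 192, 195, 194, 193, 189, 190, 237, 236, 209, 168, 144, 145]
[(60,), (68,), (76,), (84, 231, 321), (92, 212, 340), (100, 199, 353), (108, 189, 362), (116, 182, 370), (124, 175, 376), (132, 171, 380), (140, 168, 384), (148, 166, 385), (156, 165, 386), (164, 165, 386), (172, 166, 385), (180, 168, 383), (188, 172, 379), (196, 176, 375), (204, 183, 369), (212, 190, 403), (220, 198, 409), (228, 206, 409), (236, 214, 409), (244, 222, 409)]
```

Request:
move_arm --increments '[[[-0.005, 0, 0.003], 0], [[-0.01, 0, 0.006], 0], [[-0.015, 0, 0.009], 0], [[-0.02, 0, 0.012], 0], [[-0.023, 0, 0.015], 0]]'

```text
time_s: 14.53
position: [0.4577, -0.2485, 0.2516]
tool_rot: [0.003, 0.73, 0.683, -0.001]
ft_force: [-1.4, -2.9, 7.6]
gripper_width: 0.0116
gripper_force: 13.1
```

Request:
move_arm --increments '[[[-0.002, 0, 0.005], 0], [[-0.004, 0, 0.01], 0], [[-0.006, 0, 0.014], 0], [[-0.008, 0, 0.018], 0], [[-0.01, 0, 0.022], 0]]'

```text
time_s: 14.95
position: [0.4562, -0.2567, 0.2271]
tool_rot: [0.001, 0.73, 0.683, 0.0]
ft_force: [-0.2, -0.8, 1.8]
gripper_width: 0.0119
gripper_force: 6.8
```

```bash
python3 -c "
from h import *
d=go(.463,-.195,.273); tilt()"
```

```text
shift [0.062, 0.0027, -0.0459] turn 0 yaw 86.23 pos [0.4562, -0.2567, 0.2271] w 0.0119 t 14.95 tilt 0.06
col277 [226, 222, 224, 225, 225, 225, 223, 226, 190, 193, 193, 192, 178, 231, 237, 247, 253, 246, 226, 227, 234, 230, 225, 226, 227, 230, 228, 229, 229, 227, 225, 228, 223, 227, 228, 229, 227, 225, 225, 226, 227, 226, 202, 131, 132, 131, 129, 139, 184, 129]
[(60, 161, 393), (68, 155, 398), (76, 150, 404), (84, 150, 409), (92, 150, 409), (100, 150, 409), (108, 150, 409), (116, 150, 409), (124, 150, 409), (132, 150, 409), (140, 150, 409), (148, 150, 409), (156, 150, 409), (164, 150, 409), (172, 150, 409), (180, 150, 409), (188, 150, 409), (196, 150, 409), (204, 150, 409), (212, 150, 409), (220, 150, 409), (228, 150, 409), (236, 151, 409), (244, 156, 409)]
```

Request:
move_arm --increments '[[[0, 0, 0.005], 0], [[0, 0, 0.01], 0], [[0, 0, 0.014], 0], [[0, 0, 0.017], 0], [[0, 0, 0.019], 0]]'

```text
time_s: 15.42
position: [0.4558, -0.2562, 0.2072]
tool_rot: [-0.0, 0.73, 0.683, -0.0]
ft_force: [-0.3, -1.8, 2.6]
gripper_width: 0.0123
gripper_force: 6.9
```

Request:
move_arm --increments '[[[0, 0, 0.001], 0], [[0, 0, 0.002], 0], [[0, 0, 0.002], 0]]'

```text
time_s: 15.67
position: [0.4559, -0.2563, 0.2056]
tool_rot: [-0.0, 0.73, 0.683, 0.0]
ft_force: [-0.6, -0.8, 0.4]
gripper_width: 0.0116
gripper_force: 6.8
```

```bash
python3 -c "
from h import *
d=go(.463,-.195,.273); cap('wrist','w8')"
```

```text
shift [0.0616, 0.0031, -0.0674] turn 0 yaw 86.22 pos [0.4559, -0.2563, 0.2056] w 0.0116 t 15.67 tilt 0.01
```

View pics/w8.png

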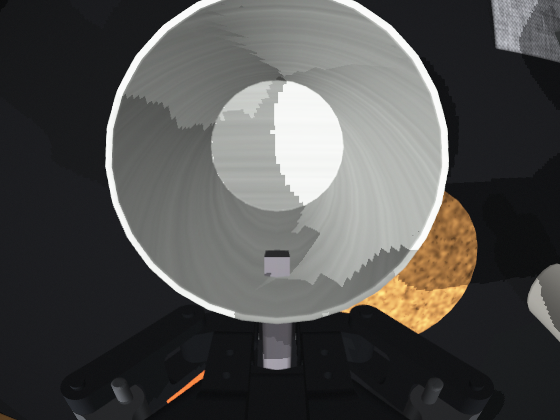

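The cup stands upright and empty, with its rim centre at (277,159), and the mat shows at (430,280). I let it settle, re-grip and carry it to the mat.

Request:
move_arm --increments '[[[0, 0, 0], 0], [[0, 0, 0], 0], [[0, 0, 0], 0]]' --jaw 0.03

```text
time_s: 15.97
position: [0.4558, -0.2562, 0.2056]
tool_rot: [-0.0, 0.73, 0.683, 0.0]
ft_force: [-0.6, 0.9, 0.2]
gripper_width: 0.0299
gripper_force: 0.0
```

Request:
move_arm --increments '[[[0, 0, 0], 0], [[0, 0, 0], 0], [[0, 0, 0], 0], [[0, 0, 0], 0]]' --jaw 0.011

```text
time_s: 16.3
position: [0.4559, -0.2563, 0.2057]
tool_rot: [-0.0, 0.73, 0.683, 0.0]
ft_force: [0.2, 0.3, 1.3]
gripper_width: 0.0112
gripper_force: 30.1
```

Request:
move_arm --increments '[[[0, 0, -0.01], 0], [[0, 0, -0.025], 0], [[0, 0, -0.03], 0]]'

```text
time_s: 16.55
position: [0.4563, -0.2566, 0.2376]
tool_rot: [0.001, 0.73, 0.683, 0.0]
ft_force: [1.2, -0.1, -0.9]
gripper_width: 0.0113
gripper_force: 30.0
```

```bash
python3 -c "
from h import *
d=go(.463,-.195,.273); w=cap('wrist'); f=w['frame']
z=env.observe()['position'][2]-.155-.05
g=cv2.cvtColor(f,cv2.COLOR_RGB2HSV); m=cv2.inRange(g,(8,80,60),(25,255,255)); m[:,:300]=0
ys,xs=np.where(m); print(len(xs)); P=np.array([pt(w,x,y,.003)[:2] for x,y in zip(xs,ys)])
# right/lower boundary of the mat
r=cv2.findContours(m,cv2.RETR_EXTERNAL,cv2.CHAIN_APPROX_NONE)[0]; c=max(r,key=len)[:,0]; Q=np.array([pt(w,x,y,.003)[:2] for x,y in c])
print(np.round([Q.min(0),Q.max(0)],3)); np.save('q.npy',Q)
best=min(((a,b) for a in np.arange(.51,.56,.002) for b in np.arange(-.3,-.25,.002)),key=lambda o:-np.sum(abs(np.hypot(*(Q-o).T)-.06)<.0015)); print('mat',best)
cv2.imwrite('pics/w9.png',f[:,:,::-1])
gg=cv2.cvtColor(f,cv2.COLOR_RGB2GRAY)
for row in (150,): print(gg[row,90:130].tolist(),gg[row,430:470].tolist())
print(gg[290:340,277].tolist())
"
```

```text
shift [0.0619, 0.0026, -0.0355] turn 0 yaw 86.22 pos [0.4563, -0.2566, 0.2376] w 0.0113 t 16.55 tilt 0.1
5683
[[ 0.491 -0.34 ]
 [ 0.593 -0.237]]
mat (np.float64(0.532), np.float64(-0.27999999999999997))
[31, 30, 31, 30, 29, 30, 27, 27, 27, 27, 26, 27, 25, 27, 28, 26, 27, 26, 152, 248, 251, 249, 247, 243, 228, 136, 104, 98, 98, 97, 96, 97, 95, 96, 95, 96, 97, 96, 96, 96] [177, 176, 176, 178, 179, 180, 182, 188, 204, 248, 252, 252, 251, 250, 249, 178, 19, 20, 20, 20, 20, 20, 19, 22, 29, 31, 31, 31, 31, 31, 31, 30, 30, 30, 31, 30, 31, 31, 32, 31]
[130, 129, 130, 131, 130, 131, 131, 131, 132, 132, 132, 133, 134, 143, 162, 176, 173, 169, 163, 136, 93, 85, 85, 84, 84, 84, 85, 85, 85, 84, 85, 85, 84, 84, 84, 84, 84, 85, 90, 100, 103, 103, 104, 104, 103, 103, 103, 103, 104, 103]
```

```bash
python3 -c "
from h import *
w=cap('wrist'); z=env.observe()['position'][2]-.155+.03
n=pt(w,277,321,z); l=pt(w,108,150,z); r=pt(w,445.5,150,z); print(n,l,r,np.linalg.norm(l-r))
d=np.array([.066,.998,0]); c1=n+.055*d; c2=(l+r)/2; print(c1,c2,np.linalg.norm(c1-env.observe()['position']*[1,1,0]-[0,0,z]))
P=env.observe()['position']; c=np.array([c1[0],c1[1]]); t=P[:2]+np.array([.532,-.28])-c; go(t[0],t[1],.209)
"
```

```text
[ 0.45658889 -0.24954295  0.11197474] [ 0.40646192 -0.1823731   0.11197474] [ 0.51518598 -0.18960957  0.11197474] 0.10896461528040768
[ 0.46021889 -0.19465295  0.11197474] [ 0.46082395 -0.18599134  0.11197474] 0.062176083778707786
shift [-0.0804, 0.0772, 0.0282] turn 0 yaw 86.22 pos [0.4564, -0.2567, 0.237] w 0.012 t 16.65 tilt 0.14
```

Request:
move_arm --increments '[[[-0.017, 0.015, 0], 0], [[-0.04, 0.036, 0], 0], [[-0.06, 0.056, 0], 0], [[-0.077, 0.07, 0.0], 0], [[-0.085, 0.077, 0.0], 0]]'

```text
time_s: 17.07
position: [0.5284, -0.3483, 0.2351]
tool_rot: [0.001, 0.73, 0.683, -0.0]
ft_force: [0.9, -0.1, -0.8]
gripper_width: 0.0113
gripper_force: 30.1
```

Request:
move_arm --increments '[[[0, 0, 0.008], 0], [[0, 0, 0.016], 0], [[0, 0, 0.022], 0], [[0, 0, 0.027], 0], [[0, 0, 0.028], 0]]'

```text
time_s: 17.48
position: [0.5263, -0.3457, 0.2075]
tool_rot: [-0.0, 0.73, 0.683, -0.001]
ft_force: [-4.6, -1.1, 12.3]
gripper_width: 0.0117
gripper_force: 32.7
```

Request:
move_arm --increments '[[[0, 0, 0], 0], [[0, 0, 0], 0], [[0, 0, 0], 0], [[0, 0, 0], 0]]' --jaw 0.03

```text
time_s: 17.82
position: [0.527, -0.3459, 0.2076]
tool_rot: [-0.0, 0.73, 0.683, 0.0]
ft_force: [-0.1, -0.2, -0.2]
gripper_width: 0.03
gripper_force: 0.0
```

Request:
move_arm --increments '[[[-0.02, 0, 0], 0], [[-0.04, 0, 0], 0], [[-0.04, 0, -0.04], 0], [[-0.04, 0, -0.08], 0], [[-0.04, 0, -0.12], 0]]'

```text
time_s: 18.23
position: [0.524, -0.3861, 0.3284]
tool_rot: [-0.001, 0.73, 0.683, -0.0]
ft_force: [1.8, -0.9, 0.2]
gripper_width: 0.0299
gripper_force: 0.0
```

```bash
python3 -c "
from h import *
d=go(.57,0,.45,86.5); w=cap('wrist','w10')"
```

```text
shift [0.3885, 0.0201, -0.1211] turn -0.005 yaw 86.19 pos [0.524, -0.3861, 0.3284] w 0.0299 t 18.23 tilt 0.11
```

Request:
move_arm --increments '[[[0.02, 0.01, -0.04], 0], [[0.06, 0.01, -0.08], 0], [[0.1, 0.01, -0.11], 0], [[0.14, 0.01, -0.12], 0], [[0.18, 0.01, -0.12], 0]]' --jaw 0.085

```text
time_s: 18.7
position: [0.5451, -0.228, 0.4472]
tool_rot: [0.002, 0.73, 0.683, 0.001]
ft_force: [1.0, 0.7, 0.2]
gripper_width: 0.0848
gripper_force: 0.0
```

Request:
move_arm --increments '[[[0.04, 0, 0], 0], [[0.08, 0, 0], 0], [[0.12, 0, 0], 0], [[0.14, 0, 0], 0], [[0.145, 0, 0], 0]]'

```text
time_s: 19.12
position: [0.5543, -0.0805, 0.4445]
tool_rot: [-0.0, 0.729, 0.685, 0.0]
ft_force: [0.1, -0.2, 0.2]
gripper_width: 0.085
gripper_force: 0.0
```

```bash
python3 - <<'E'
from h import *
d=go(.57,0,.45,86.5); w=cap('wrist','w11')
hsv=cv2.cvtColor(cap('scene')['frame'],cv2.COLOR_RGB2HSV)
E
```

```text
shift [0.0814, 0.0107, -0.0054] turn -0.001 yaw 86.44 pos [0.5543, -0.0805, 0.4445] w 0.085 t 19.12 tilt 0.05
```

View pics/w11.png

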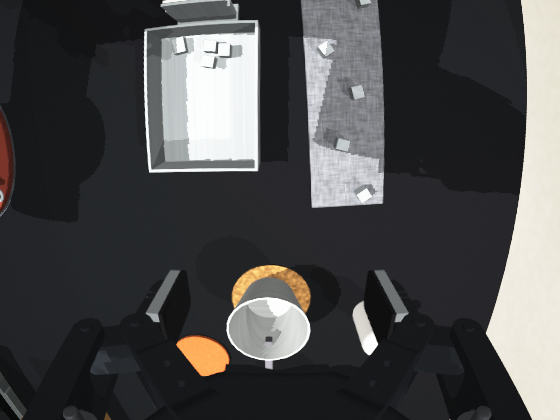

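All four poured coupons lie in the tray at (180,46), (210,46), (223,48) and (209,61). The cup stands on its mat at (268,328). The mat coupons are at (364,195), (343,144), (358,92), (326,48) and about (364,2).

```bash
cat >> h.py <<'E'
def coup(c,u,v,z=.023,r=12):
    "coupon near pixel: centre & grasp direction"
    g=cv2.cvtColor(c["frame"],cv2.COLOR_RGB2GRAY)
    u0,v0=max(int(u)-r,0),max(int(v)-r,0); k=g[v0:int(v)+r+1,u0:int(u)+r+1]
    k=cv2.resize(k,None,fx=6,fy=6,interpolation=cv2.INTER_CUBIC)
    m=(k>np.median(k)+0.45*(np.percentile(k,99)-np.median(k))).astype(np.uint8)
    n,l,st,ce=cv2.connectedComponentsWithStats(m)
    j=min((i for i in range(1,n) if st[i,4]>300),key=lambda i:np.hypot(*(ce[i]-[(u-u0)*6,(v-v0)*6])))
    cc=cv2.findContours((l==j).astype(np.uint8),cv2.RETR_EXTERNAL,cv2.CHAIN_APPROX_NONE)[0][0][:,0]
    Q=np.array([pt(c,u0+(a+.5)/6-.5,v0+(b+.5)/6-.5,z)[:2]*1000 for a,b in cc],np.float32)
    (cx,cy),(w,h),a=cv2.minAreaRect(Q); print("coupon",round(cx/1000,4),round(cy/1000,4),"size",round(w,1),round(h,1),"edge ang",round(a,1)); return cx/1000,cy/1000
E
python3 - <<'E'
from h import *
w=cap('wrist')
for p in [(364,195),(343,144),(358,92),(326,48),(364,4)]:
    print(np.round(pt(w,*p,.023),4)); coup(w,*p)
print('cup',pt(w,268,328,.083),'tray',[np.round(pt(w,*q,.055)[:2],3).tolist() for q in [(146,30),(258,21),(258,171),(150,172)]])
E
```

```text
[ 0.664  -0.1211  0.023 ]
coupon 0.6637 -0.119 size 16.3 14.3 edge ang 33.4
[ 0.6371 -0.0544  0.023 ]
coupon 0.6368 -0.0524 size 12.8 15.1 edge ang 74.2
[0.6579 0.009  0.023 ]
coupon 0.6574 0.0122 size 13.7 15.5 edge ang 13.3
[0.6218 0.0635 0.023 ]
coupon 0.6209 0.0669 size 14.0 14.9 edge ang 32.2
[0.6727 0.1211 0.023 ]
coupon 0.6745 0.1254 size 13.3 3.4 edge ang 3.2
cup [ 0.53056393 -0.27420969  0.083     ] tray [[0.418, 0.102], [0.545, 0.093], [0.534, -0.075], [0.405, -0.066]]
```

```bash
cat >> h.py <<'E'
def plan(*wps,start=None):
    s=env.observe(); q=s["tool_rot"]; M=R.from_quat([q[1],q[2],q[3],q[0]]).as_matrix()
    p=s["position"]; y=np.degrees(np.arctan2(M[1,0],M[0,0]))
    for x,yy,z,yaw in wps:
        a=np.radians(y); d=np.array([x,yy,z])-p
        sh=[d[0]*np.cos(a)+d[1]*np.sin(a), d[0]*np.sin(a)-d[1]*np.cos(a), -d[2]]
        print(np.round(sh,3).tolist(), round(-np.radians(yaw-y),3),"len",round(np.linalg.norm(d),3)); p=np.array([x,yy,z]); y=yaw
E
python3 - <<'E'
from h import *
plan((.6637,-.119,.26,123.4),(.6637,-.119,.179,123.4),(.6637,-.119,.26,123.4),(.495,-.035,.26,123.4),(.495,-.035,.205,123.4),(.495,-.035,.26,123.4),(.6368,-.0524,.26,74.2),(.6368,-.0524,.179,74.2),(.6368,-.0524,.26,74.2),(.45,-.035,.26,74.2),(.45,-.035,.205,74.2),(.45,-.035,.26,74.2))
E
```

```text
[-0.028, 0.111, 0.184] -0.648 len 0.217
[0.0, 0.0, 0.081] -0.0 len 0.081
[0.0, 0.0, -0.081] -0.0 len 0.081
[0.163, -0.095, -0.0] -0.0 len 0.188
[0.0, 0.0, 0.055] -0.0 len 0.055
[0.0, 0.0, -0.055] -0.0 len 0.055
[-0.093, 0.109, -0.0] 0.859 len 0.143
[0.0, 0.0, 0.081] -0.0 len 0.081
[0.0, 0.0, -0.081] -0.0 len 0.081
[-0.034, -0.184, -0.0] -0.0 len 0.188
[0.0, 0.0, 0.055] -0.0 len 0.055
[0.0, 0.0, -0.055] -0.0 len 0.055
```

Request:
move_arm --increments '[[[-0.026, 0.102, 0.17], 0], [[-0.026, 0.102, 0.17], 0], [[-0.026, 0.102, 0.17], 0], [[-0.026, 0.102, 0.17], 0], [[-0.026, 0.102, 0.17], 0]]' --jaw 0.05

```text
time_s: 19.68
position: [0.655, -0.1193, 0.2709]
tool_rot: [-0.001, 0.731, 0.683, -0.001]
ft_force: [-0.2, 0.2, 0.0]
gripper_width: 0.0502
gripper_force: 0.0
```

Request:
move_arm --increments '[[[-0.002, 0.009, 0.014], -0.12], [[-0.002, 0.009, 0.014], -0.24], [[-0.002, 0.009, 0.014], -0.36], [[-0.002, 0.009, 0.014], -0.48], [[-0.002, 0.009, 0.014], -0.6]]'

```text
time_s: 20.1
position: [0.6632, -0.1216, 0.2594]
tool_rot: [-0.0, 0.494, 0.87, -0.0]
ft_force: [-0.3, 0.5, -1.0]
gripper_width: 0.0499
gripper_force: 0.0
```

Request:
move_arm --increments '[[[0, 0, 0], -0.048], [[0, 0, 0], -0.048], [[0, 0, 0], -0.048]]'

```text
time_s: 20.35
position: [0.6632, -0.121, 0.2599]
tool_rot: [-0.0, 0.476, 0.879, -0.0]
ft_force: [0.3, 1.0, 0.3]
gripper_width: 0.0499
gripper_force: 0.0
```

```bash
python3 - <<'E'
from h import *
w=cap('wrist'); u=pix(w,(.6637,-.119,.023)); print(u); coup(w,*u,r=24); go(.6637,-.119,.179,123.4)
E
```

```text
(np.float64(279.5263619450026), np.float64(225.7607231650593))
coupon 0.6634 -0.1182 size 15.4 13.9 edge ang 31.9
shift [0.0011, 0.0013, 0.081] turn -0.005 yaw 123.14 pos [0.6633, -0.1207, 0.26] w 0.05 t 20.4 tilt 0.01
```

Request:
move_arm --increments '[[[0.002, 0.001, 0.03], 0], [[0.002, 0.001, 0.055], 0], [[0.002, 0.001, 0.075], 0], [[0.002, 0.001, 0.081], 0]]'

```text
time_s: 20.73
position: [0.6616, -0.1173, 0.1758]
tool_rot: [-0.002, 0.475, 0.88, -0.001]
ft_force: [-1.1, 0.1, 0.4]
gripper_width: 0.0501
gripper_force: 0.0
```

Request:
move_arm --increments '[[[0, 0, 0], 0], [[0, 0, 0], 0], [[0, 0, 0], 0], [[0, 0, 0], 0], [[0, 0, 0], 0]]' --jaw 0.008

```text
time_s: 21.15
position: [0.6639, -0.1174, 0.1809]
tool_rot: [0.001, 0.475, 0.88, 0.0]
ft_force: [-0.4, -0.1, 5.4]
gripper_width: 0.0143
gripper_force: 60.4
```

Request:
move_arm --increments '[[[0, 0, -0.03], 0], [[0, 0, -0.06], 0], [[0, 0, -0.081], 0]]'

```text
time_s: 21.4
position: [0.6635, -0.1172, 0.2631]
tool_rot: [0.001, 0.475, 0.88, 0.0]
ft_force: [1.4, -0.1, 0.1]
gripper_width: 0.0141
gripper_force: 59.7
```

Request:
move_arm --increments '[[[0.04, -0.023, 0], 0], [[0.075, -0.044, 0], 0], [[0.11, -0.065, 0], 0], [[0.14, -0.082, 0], 0], [[0.162, -0.095, 0], 0]]'

```text
time_s: 21.82
position: [0.4915, -0.0326, 0.2605]
tool_rot: [-0.001, 0.474, 0.88, -0.0]
ft_force: [0.5, 0.6, 0.1]
gripper_width: 0.0142
gripper_force: 59.7
```

Request:
move_arm --increments '[[[0, 0, 0], 0], [[0, 0, 0.03], 0], [[0, 0, 0.055], 0], [[0, 0, 0.055], 0]]'

```text
time_s: 22.15
position: [0.4934, -0.0338, 0.2026]
tool_rot: [-0.002, 0.475, 0.88, -0.001]
ft_force: [-2.5, -0.0, -1.1]
gripper_width: 0.0143
gripper_force: 59.7
```

Request:
move_arm --increments '[[[0, 0, 0], 0], [[0, 0, 0], 0], [[0, 0, -0.02], 0], [[0, 0, -0.055], 0]]' --jaw 0.03

```text
time_s: 22.48
position: [0.4939, -0.034, 0.2598]
tool_rot: [-0.002, 0.475, 0.88, -0.001]
ft_force: [0.3, -0.5, -0.9]
gripper_width: 0.0299
gripper_force: 0.0
```

```bash
python3 - <<'E'
from h import *
plan((.6368,-.0524,.26,74.2),(.6368,-.0524,.179,74.2),(.6368,-.0524,.26,74.2),(.45,-.035,.26,74.2))
w=cap('wrist'); cv2.imwrite('pics/w12.png',w['frame'][:,:,::-1])
E
```

```text
[-0.094, 0.109, -0.0] 0.858 len 0.144
[0.0, 0.0, 0.081] -0.0 len 0.081
[0.0, 0.0, -0.081] -0.0 len 0.081
[-0.034, -0.184, -0.0] -0.0 len 0.188
```

Request:
move_arm --increments '[[[-0.025, 0.03, 0], 0.1], [[-0.05, 0.06, 0], 0.2], [[-0.075, 0.088, 0], 0.3], [[-0.094, 0.109, 0], 0.4], [[-0.094, 0.109, 0], 0.5]]' --jaw 0.05

```text
time_s: 22.95
position: [0.6426, -0.0538, 0.2622]
tool_rot: [0.003, 0.679, 0.734, 0.002]
ft_force: [-2.1, 0.7, 0.7]
gripper_width: 0.05
gripper_force: 0.0
```

Request:
move_arm --increments '[[[0, 0, 0], 0.12], [[0, 0, 0], 0.24], [[0, 0, 0], 0.358], [[0, 0, 0], 0.358]]'

```text
time_s: 23.28
position: [0.6381, -0.0528, 0.2619]
tool_rot: [0.001, 0.799, 0.601, 0.001]
ft_force: [-0.7, -0.2, -0.1]
gripper_width: 0.0499
gripper_force: 0.0
```

```bash
python3 - <<'E'
from h import *
w=cap('wrist'); u=pix(w,(.6368,-.0524,.023)); x,y=coup(w,*u,r=24); go(x,y,.179,74.2)
E
```

```text
coupon 0.6358 -0.0519 size 13.5 15.3 edge ang 75.0
shift [0.0003, -0.0025, 0.0828] turn 0.002 yaw 74.29 pos [0.638, -0.0528, 0.2618] w 0.0502 t 23.33 tilt 0.13
```

Aligned well, so I grasp coupon 2 and drop it.

Request:
move_arm --increments '[[[0, -0.001, 0.03], 0], [[0, -0.001, 0.055], 0], [[0, -0.001, 0.075], 0], [[0, -0.001, 0.081], 0]]'

```text
time_s: 23.67
position: [0.6354, -0.0522, 0.1771]
tool_rot: [-0.001, 0.796, 0.605, -0.001]
ft_force: [-1.2, -0.0, 0.8]
gripper_width: 0.0501
gripper_force: 0.0
```

Request:
move_arm --increments '[[[0, 0, 0], 0], [[0, 0, 0], 0], [[0, 0, 0], 0], [[0, 0, 0], 0], [[0, 0, 0], 0]]' --jaw 0.008

```text
time_s: 24.08
position: [0.6374, -0.0525, 0.1811]
tool_rot: [0.001, 0.798, 0.603, 0.001]
ft_force: [-1.0, -0.1, 7.2]
gripper_width: 0.0142
gripper_force: 60.0
```

Request:
move_arm --increments '[[[0, 0, -0.03], 0], [[0, 0, -0.06], 0], [[0, 0, -0.081], 0]]'

```text
time_s: 24.33
position: [0.6369, -0.0524, 0.2633]
tool_rot: [0.001, 0.798, 0.603, 0.001]
ft_force: [1.1, 0.6, -0.2]
gripper_width: 0.0144
gripper_force: 59.2
```

Request:
move_arm --increments '[[[-0.007, -0.04, 0], 0], [[-0.014, -0.08, 0], 0], [[-0.021, -0.12, 0], 0], [[-0.028, -0.155, 0], 0], [[-0.034, -0.184, 0], 0]]'

```text
time_s: 24.75
position: [0.4475, -0.0344, 0.2607]
tool_rot: [0.0, 0.797, 0.603, -0.0]
ft_force: [-0.5, -0.1, -0.5]
gripper_width: 0.0142
gripper_force: 59.2
```

Request:
move_arm --increments '[[[0, 0, 0], 0], [[0, 0, 0.03], 0], [[0, 0, 0.055], 0], [[0, 0, 0.055], 0]]'

```text
time_s: 25.08
position: [0.4489, -0.0347, 0.203]
tool_rot: [-0.001, 0.798, 0.603, -0.001]
ft_force: [-1.2, 0.6, -0.0]
gripper_width: 0.0141
gripper_force: 59.2
```

Request:
move_arm --increments '[[[0, 0, 0], 0], [[0, 0, 0], 0], [[0, 0, -0.02], 0], [[0, 0, -0.055], 0]]' --jaw 0.03

```text
time_s: 25.42
position: [0.4494, -0.0347, 0.26]
tool_rot: [-0.001, 0.798, 0.603, -0.001]
ft_force: [-0.6, -0.2, 0.8]
gripper_width: 0.0301
gripper_force: 0.0
```

```bash
python3 - <<'E'
from h import *
plan((.6574,.0127,.26,103.3),(.6574,.0127,.179,103.3),(.6574,.0127,.26,103.3),(.495,0.005,.26,103.3))
E
```

```text
[0.102, 0.187, 0.0] -0.508 len 0.213
[0.0, 0.0, 0.081] -0.0 len 0.081
[0.0, 0.0, -0.081] -0.0 len 0.081
[0.03, -0.16, -0.0] -0.0 len 0.163
```

Request:
move_arm --increments '[[[0.02, 0.036, 0], -0.1], [[0.039, 0.072, 0], -0.2], [[0.058, 0.108, 0], -0.3], [[0.078, 0.144, 0], -0.4], [[0.098, 0.18, 0], -0.508]]' --jaw 0.05

```text
time_s: 25.83
position: [0.6523, 0.0109, 0.2627]
tool_rot: [0.001, 0.619, 0.786, 0.001]
ft_force: [1.0, -0.8, 0.8]
gripper_width: 0.0496
gripper_force: 0.0
```

Request:
move_arm --increments '[[[0, 0, 0], 0], [[0, 0, 0], 0]]'

```text
time_s: 26.0
position: [0.6519, 0.0109, 0.2611]
tool_rot: [0.001, 0.62, 0.784, 0.001]
ft_force: [-1.7, 0.4, -0.8]
gripper_width: 0.0501
gripper_force: 0.0
```

```bash
python3 - <<'E'
from h import *
w=cap('wrist'); u=pix(w,(.6574,.0127,.023)); x,y=coup(w,*u,r=24); go(x,y,.179,103.3)
E
```

```text
coupon 0.6559 0.0124 size 14.0 15.3 edge ang 13.2
shift [0.0006, 0.0059, 0.082] turn -0.001 yaw 103.27 pos [0.6503, 0.0105, 0.261] w 0.0503 t 26.05 tilt 0.02
```

Request:
move_arm --increments '[[[0, 0.006, 0.03], 0], [[0, 0.006, 0.055], 0], [[0, 0.006, 0.075], 0], [[0, 0.006, 0.081], 0]]'

```text
time_s: 26.38
position: [0.6533, 0.0114, 0.1773]
tool_rot: [-0.002, 0.621, 0.784, -0.001]
ft_force: [0.4, -1.2, -0.8]
gripper_width: 0.0499
gripper_force: 0.0
```

Request:
move_arm --increments '[[[0, 0, 0], 0], [[0, 0, 0], 0], [[0, 0, 0], 0], [[0, 0, 0], 0], [[0, 0, 0], 0]]' --jaw 0.008

```text
time_s: 26.8
position: [0.6565, 0.0115, 0.1815]
tool_rot: [0.001, 0.621, 0.784, 0.001]
ft_force: [-1.7, 0.1, 8.2]
gripper_width: 0.0122
gripper_force: 59.3
```

Request:
move_arm --increments '[[[0, 0, -0.03], 0], [[0, 0, -0.06], 0], [[0, 0, -0.081], 0]]'

```text
time_s: 27.05
position: [0.6564, 0.0117, 0.2637]
tool_rot: [0.001, 0.621, 0.784, 0.001]
ft_force: [1.4, -0.1, 0.2]
gripper_width: 0.0125
gripper_force: 58.7
```

Request:
move_arm --increments '[[[0.007, -0.035, 0], 0], [[0.014, -0.07, 0], 0], [[0.02, -0.105, 0], 0], [[0.026, -0.135, 0], 0], [[0.03, -0.16, 0], 0]]'

```text
time_s: 27.47
position: [0.491, 0.0042, 0.2611]
tool_rot: [0.0, 0.621, 0.784, 0.0]
ft_force: [0.2, -0.4, 0.8]
gripper_width: 0.0122
gripper_force: 58.8
```

Request:
move_arm --increments '[[[0, 0, 0], 0], [[0, 0, 0.03], 0], [[0, 0, 0.055], 0], [[0, 0, 0.055], 0]]'

```text
time_s: 27.8
position: [0.4921, 0.0042, 0.203]
tool_rot: [-0.001, 0.621, 0.784, -0.001]
ft_force: [-1.8, 1.3, -0.8]
gripper_width: 0.0121
gripper_force: 58.8
```

Request:
move_arm --increments '[[[0, 0, 0], 0], [[0, 0, 0], 0], [[0, 0, -0.02], 0], [[0, 0, -0.055], 0]]' --jaw 0.03

```text
time_s: 28.13
position: [0.4925, 0.0042, 0.26]
tool_rot: [-0.002, 0.621, 0.784, -0.001]
ft_force: [0.7, -0.8, -0.9]
gripper_width: 0.0299
gripper_force: 0.0
```

```bash
python3 - <<'E'
from h import *
plan((.6215,.066,.26,122.2),(.6215,.066,.179,122.2),(.6215,.066,.26,122.2),(.45,0.005,.26,122.2))
E
```

```text
[0.03, 0.14, -0.0] -0.33 len 0.143
[0.0, 0.0, 0.081] -0.0 len 0.081
[0.0, 0.0, -0.081] -0.0 len 0.081
[0.04, -0.178, -0.0] -0.0 len 0.182
```

Request:
move_arm --increments '[[[0.007, 0.035, 0], -0.08], [[0.015, 0.07, 0], -0.16], [[0.022, 0.105, 0], -0.24], [[0.03, 0.14, 0], -0.33], [[0.03, 0.14, 0], -0.33]]' --jaw 0.05

```text
time_s: 28.55
position: [0.6281, 0.0678, 0.2626]
tool_rot: [0.003, 0.48, 0.877, 0.002]
ft_force: [-1.6, -0.1, 0.5]
gripper_width: 0.05
gripper_force: 0.0
```

```bash
python3 - <<'E'
from h import *
w=cap('wrist'); u=pix(w,(.6215,.066,.023)); x,y=coup(w,*u,r=24); go(x,y,.179,122.2)
u=pix(w,(.6735,.129,.023)); print(u); coup(w,*u,r=24)
E
```

```text
coupon 0.6197 0.0659 size 14.1 15.6 edge ang 33.6
shift [0.0025, -0.0058, 0.0829] turn 0.003 yaw 122.37 pos [0.6256, 0.0669, 0.2619] w 0.0501 t 28.6 tilt 0.25
(np.float64(378.17248001382865), np.float64(187.66117705256232))
coupon 0.6689 0.1226 size 29.5 21.3 edge ang 60.5
```

Request:
move_arm --increments '[[[0.001, -0.002, 0.0], 0], [[0.001, -0.002, 0.03], 0], [[0.001, -0.002, 0.06], 0], [[0.001, -0.002, 0.081], 0], [[0.001, -0.002, 0.081], 0]]'

```text
time_s: 29.02
position: [0.6175, 0.0647, 0.1762]
tool_rot: [-0.003, 0.484, 0.875, -0.002]
ft_force: [-0.7, 0.7, -0.5]
gripper_width: 0.0497
gripper_force: 0.0
```

Request:
move_arm --increments '[[[0, 0, 0], 0], [[0, 0, 0], 0], [[0, 0, 0], 0], [[0, 0, 0], 0], [[0, 0, 0], 0]]' --jaw 0.008

```text
time_s: 29.43
position: [0.6213, 0.0652, 0.1817]
tool_rot: [0.002, 0.483, 0.875, 0.001]
ft_force: [-0.6, -0.6, 7.1]
gripper_width: 0.0124
gripper_force: 58.8
```

Request:
move_arm --increments '[[[0, 0, -0.03], 0], [[0, 0, -0.06], 0], [[0, 0, -0.081], 0]]'

```text
time_s: 29.68
position: [0.621, 0.0652, 0.264]
tool_rot: [0.002, 0.483, 0.875, 0.001]
ft_force: [1.3, -0.8, 0.7]
gripper_width: 0.012
gripper_force: 58.8
```

Request:
move_arm --increments '[[[0.008, -0.036, 0], 0], [[0.016, -0.072, 0], 0], [[0.024, -0.11, 0], 0], [[0.032, -0.145, 0], 0], [[0.04, -0.178, 0], 0]]'

```text
time_s: 30.1
position: [0.4468, 0.0039, 0.2614]
tool_rot: [0.001, 0.483, 0.875, 0.0]
ft_force: [-1.1, -0.4, 0.1]
gripper_width: 0.0122
gripper_force: 58.8
```

Request:
move_arm --increments '[[[0, 0, 0], 0], [[0, 0, 0.03], 0], [[0, 0, 0.055], 0], [[0, 0, 0.055], 0]]'

```text
time_s: 30.43
position: [0.4472, 0.0043, 0.2035]
tool_rot: [-0.001, 0.483, 0.875, -0.0]
ft_force: [-1.5, 0.2, -0.5]
gripper_width: 0.0122
gripper_force: 58.9
```

Request:
move_arm --increments '[[[0, 0, 0], 0], [[0, 0, 0], 0], [[0, 0, -0.02], 0], [[0, 0, -0.055], 0]]' --jaw 0.03

```text
time_s: 30.77
position: [0.4476, 0.0044, 0.2602]
tool_rot: [-0.002, 0.483, 0.875, -0.001]
ft_force: [0.9, 0.2, -0.5]
gripper_width: 0.0298
gripper_force: 0.0
```

```bash
python3 - <<'E'
from h import *
plan((.6535,.08,.27,90))
t=cap('top');coup(t,217,157.5,r=8)
s=cap('scene'); u=pix(s,(.6735,.13,.023)); print(u); coup(s,*u,r=10)
E
```

```text
[-0.046, 0.214, -0.01] 0.562 len 0.22
coupon 0.6725 0.1327 size 14.6 17.2 edge ang 12.0
(np.float64(288.6484509073178), np.float64(286.9191205049104))
coupon 0.6777 0.1327 size 23.7 17.8 edge ang 20.2
```

Request:
move_arm --increments '[[[-0.008, 0.04, 0], 0.08], [[-0.016, 0.08, 0], 0.16], [[-0.024, 0.12, 0], 0.24], [[-0.032, 0.16, 0], 0.32], [[-0.038, 0.195, 0], 0.4]]' --jaw 0.05

```text
time_s: 31.28
position: [0.6363, 0.0771, 0.2622]
tool_rot: [0.001, 0.649, 0.761, 0.001]
ft_force: [0.9, -0.1, -0.1]
gripper_width: 0.0498
gripper_force: 0.0
```

Request:
move_arm --increments '[[[0, 0, 0], 0], [[0, 0, 0], 0], [[0, 0, 0], 0]]'

```text
time_s: 31.53
position: [0.6335, 0.0761, 0.2609]
tool_rot: [0.0, 0.647, 0.762, -0.0]
ft_force: [-0.3, 0.9, -0.4]
gripper_width: 0.05
gripper_force: 0.0
```

```bash
python3 - <<'E'
from h import *
go(.673,.131,.26,100)
w=cap('wrist'); u=pix(w,(.673,.131,.023)); print(u); 
for r in (16,20,26): x,y=coup(w,*u,r=r)
f=w['frame'];v=[int(k) for k in u];cv2.imwrite('pics/w13.png',f[max(v[1]-40,0):v[1]+40,v[0]-40:v[0]+40,::-1])
go(x,y,.179,102)
E
```

```text
shift [0.0477, 0.0479, 0.0009] turn -0.011 yaw 99.35 pos [0.6335, 0.0761, 0.2609] w 0.05 t 31.53 tilt 0.01
(np.float64(350.68676671237495), np.float64(158.77231675064675))
coupon 0.6688 0.1297 size 7.9 16.6 edge ang 3.7
coupon 0.6671 0.127 size 23.2 11.4 edge ang 77.8
coupon 0.668 0.1257 size 24.4 26.6 edge ang 11.4
shift [0.0435, 0.0426, 0.0819] turn -0.047 yaw 99.32 pos [0.6331, 0.0759, 0.2609] w 0.0503 t 31.58 tilt 0.02
```

Request:
move_arm --increments '[[[0.02, 0.02, 0], 0], [[0.04, 0.042, 0], 0], [[0.046, 0.048, 0], 0], [[0.046, 0.048, 0], 0]]'

```text
time_s: 31.92
position: [0.6738, 0.1303, 0.2608]
tool_rot: [0.0, 0.647, 0.763, 0.0]
ft_force: [0.4, 0.1, 0.5]
gripper_width: 0.0497
gripper_force: 0.0
```

```bash
python3 - <<'E'
from h import *
go(.673,.131,.26,100)
w=cap('wrist'); u=pix(w,(.672,.13,.023)); print(u); v=[int(k) for k in u]
k=w['frame'][v[1]-50:v[1]+50,v[0]-50:v[0]+50]
cv2.imwrite('pics/w14.png',cv2.resize(k,(500,500),interpolation=cv2.INTER_CUBIC)[:,:,::-1])
E
```

```text
shift [0.0008, -0.0007, 0.0008] turn -0.011 yaw 99.39 pos [0.6738, 0.1303, 0.2608] w 0.0497 t 31.92 tilt 0.06
(np.float64(274.5694565628933), np.float64(226.93218983284908))
```

View pics/w14.png

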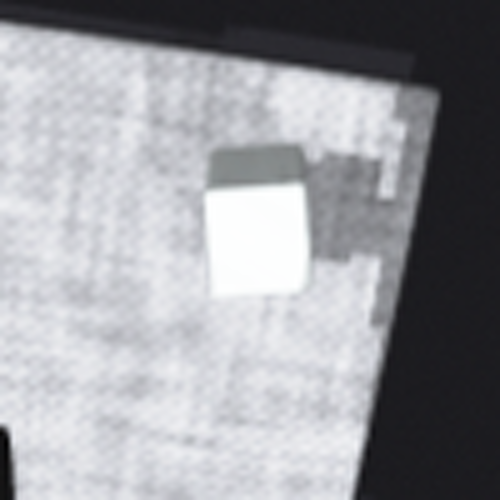

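The last coupon shows as a white top at crop (258,240), with its edges parallel to the tool axes.

Request:
move_arm --increments '[[[0.001, -0.001, 0.03], 0], [[0.001, -0.001, 0.055], 0], [[0.001, -0.001, 0.075], 0], [[0.001, -0.001, 0.081], 0]]'

```text
time_s: 32.3
position: [0.6701, 0.1285, 0.1763]
tool_rot: [-0.002, 0.648, 0.762, -0.002]
ft_force: [-0.9, 0.1, 0.0]
gripper_width: 0.0501
gripper_force: 0.0
```

Request:
move_arm --increments '[[[0, 0, 0], 0], [[0, 0, 0], 0], [[0, 0, 0], 0], [[0, 0, 0], 0], [[0, 0, 0], 0]]' --jaw 0.008

```text
time_s: 32.72
position: [0.6732, 0.1299, 0.1812]
tool_rot: [0.001, 0.648, 0.762, 0.001]
ft_force: [-1.1, -1.3, 5.5]
gripper_width: 0.0123
gripper_force: 59.5
```

Request:
move_arm --increments '[[[0, 0, -0.03], 0], [[0, 0, -0.06], 0], [[0, 0, -0.081], 0]]'

```text
time_s: 32.97
position: [0.673, 0.1301, 0.2635]
tool_rot: [0.001, 0.648, 0.762, 0.001]
ft_force: [1.1, -0.6, -0.7]
gripper_width: 0.0122
gripper_force: 58.7
```

Request:
move_arm --increments '[[[-0.007, -0.03, 0], 0], [[-0.014, -0.06, 0], 0], [[-0.021, -0.09, 0], 0], [[-0.027, -0.117, 0], 0]]'

```text
time_s: 33.3
position: [0.5599, 0.084, 0.261]
tool_rot: [0.0, 0.647, 0.762, 0.0]
ft_force: [0.2, -0.4, -0.5]
gripper_width: 0.0122
gripper_force: 58.8
```

Request:
move_arm --increments '[[[-0.007, -0.03, 0], 0], [[-0.014, -0.06, 0], 0], [[-0.021, -0.09, 0], 0], [[-0.027, -0.117, 0], 0], [[-0.027, -0.117, 0], 0]]'

```text
time_s: 33.72
position: [0.4457, 0.0382, 0.2604]
tool_rot: [-0.001, 0.648, 0.762, -0.001]
ft_force: [0.2, 0.4, -0.7]
gripper_width: 0.0122
gripper_force: 58.8
```

Request:
move_arm --increments '[[[0, 0, 0], 0], [[0, 0, 0.03], 0], [[0, 0, 0.055], 0], [[0, 0, 0.055], 0]]'

```text
time_s: 34.05
position: [0.4499, 0.0392, 0.2027]
tool_rot: [-0.001, 0.647, 0.762, -0.001]
ft_force: [-0.8, -0.2, -0.6]
gripper_width: 0.012
gripper_force: 58.8
```

Request:
move_arm --increments '[[[0, 0, 0], 0], [[0, 0, 0], 0], [[0, 0, -0.02], 0], [[0, 0, -0.055], 0]]' --jaw 0.03

```text
time_s: 34.38
position: [0.4497, 0.0391, 0.26]
tool_rot: [-0.001, 0.648, 0.762, -0.001]
ft_force: [0.7, 0.7, 0.4]
gripper_width: 0.0299
gripper_force: 0.0
```

Request:
move_arm --increments '[[[-0.03, 0, -0.04], 0], [[-0.07, 0, -0.08], 0], [[-0.1, 0, -0.12], 0], [[-0.1, 0, -0.15], 0], [[-0.1, 0, -0.15], 0]]'

```text
time_s: 34.8
position: [0.4676, -0.0618, 0.417]
tool_rot: [0.004, 0.648, 0.761, 0.002]
ft_force: [0.6, -0.3, 0.2]
gripper_width: 0.03
gripper_force: 0.0
```

```bash
python3 - <<'E'
from h import *
w=cap('wrist','w15'); go(.495,.322,.33,-18)
g=cv2.cvtColor(w['frame'],cv2.COLOR_RGB2GRAY)
print([np.round(pix(w,p)).tolist() for p in [(.472,.016,.003),(.646,.0,.003),(.4715,.1155,.09),(.41,.1,.055),(.54,.1,.055),(.535,-.07,.055),(.405,-.07,.055)]])
E
```

```text
shift [0.3751, 0.0869, 0.0867] turn 2.045 yaw 99.18 pos [0.4681, -0.0619, 0.4179] w 0.0298 t 34.85 tilt 0.64
[[289.0, 107.0], [421.0, 148.0], [310.0, 5.0], [243.0, 19.0], [370.0, 43.0], [335.0, 198.0], [215.0, 180.0]]
```

Request:
move_arm --increments '[[[0.04, 0.009, 0.006], 0], [[0.08, 0.018, 0.012], 0], [[0.12, 0.027, 0.018], 0], [[0.16, 0.036, 0.024], 0], [[0.195, 0.044, 0.03], 0]]' --jaw 0.06

```text
time_s: 35.27
position: [0.4782, 0.1423, 0.3817]
tool_rot: [0.001, 0.647, 0.762, 0.001]
ft_force: [0.7, -0.3, -0.5]
gripper_width: 0.0606
gripper_force: 0.0
```

Request:
move_arm --increments '[[[0.04, 0.009, 0.006], -0.1], [[0.08, 0.018, 0.012], -0.2], [[0.12, 0.027, 0.018], -0.3], [[0.16, 0.036, 0.024], -0.4], [[0.18, 0.043, 0.028], -0.5]]'

```text
time_s: 35.68
position: [0.491, 0.3287, 0.3532]
tool_rot: [0.0, 0.435, 0.9, 0.001]
ft_force: [-0.5, -1.6, -0.4]
gripper_width: 0.0605
gripper_force: 0.0
```

Request:
move_arm --increments '[[[0, 0, 0], -0.12], [[0, 0, 0], -0.24], [[0, 0, 0], -0.36], [[0, 0, 0], -0.48], [[0, 0, 0], -0.6]]'

```text
time_s: 36.1
position: [0.4918, 0.3249, 0.3538]
tool_rot: [0.001, 0.151, 0.989, 0.001]
ft_force: [-0.5, 0.3, 0.4]
gripper_width: 0.0602
gripper_force: 0.0
```

Request:
move_arm --increments '[[[0, 0, 0], 0], [[0, 0, 0], 0]]'

```text
time_s: 36.27
position: [0.4918, 0.3247, 0.3534]
tool_rot: [0.001, 0.156, 0.988, 0.0]
ft_force: [0.7, -0.3, 0.1]
gripper_width: 0.0601
gripper_force: 0.0
```

```bash
python3 - <<'E'
from h import *
go(.495,.322,.33,162)
w=cap('wrist'); u=pix(w,(.495,.322,.05)); print(u); v=[int(k) for k in u]
up=lambda k,s:cv2.resize(k,s,interpolation=cv2.INTER_CUBIC)
im=np.zeros((600,800,3),np.uint8)
y0,x0=max(v[1]-100,0),v[0]-100; print(y0,x0)
im[:400,:400]=up(w['frame'][y0:y0+200,x0:x0+200],(400,400))
a=cv2.imread('pics/w15.png')[:,:,::-1]
im[:400,400:]=up(a[0:220,190:410],(400,400))
t=cap('top')['frame']; s=cap('scene')['frame']
im[400:,:200]=up(t[185:235,340:390],(200,200)); im[400:,200:600]=up(s[180:300,220:460],(400,200)); im[400:,600:]=up(s[140:220,190:270],(200,200))
cv2.imwrite('pics/fin.png',im[:,:,::-1])
E
```

```text
shift [-0.0038, -0.0016, 0.0234] turn 0.002 yaw 162.11 pos [0.4918, 0.3247, 0.3534] w 0.0601 t 36.27 tilt 0.09
(np.float64(274.40420270686934), np.float64(202.82666281635775))
102 174
```

View pics/fin.png

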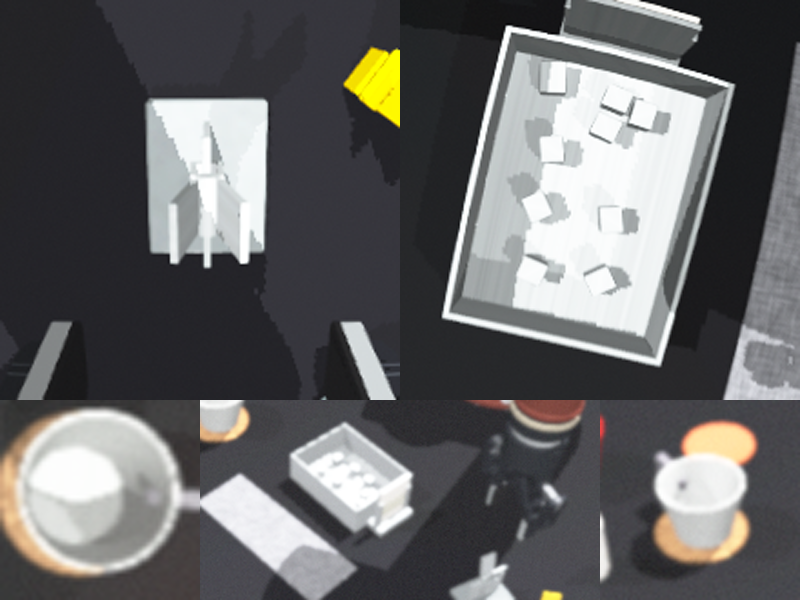

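The picture shows nine coupons in the tray, at right-crop (553,78), (616,100), (642,115), (606,127), (553,150), (538,207), (614,219), (533,268) and (602,280). The drying mat is empty and the cup stands upright on its mat. The grey clip's handles are at crop (174,235) and (247,235). Next I measure the holder from directly above.

```bash
python3 - <<'E'
from h import *
w=cap('wrist')
for z in (.088,.093,.098): print(z,[np.round(pt(w,174+a/2,102+b/2,z)[:2],4).tolist() for a,b in [(210,205),(210,263),(170,234),(250,234),(210,234)]])
print([np.round(pt(w,174+a/2,102+b/2,.01)[:2],4).tolist() for a,b in [(147,99),(268,99),(265,250),(150,252)]],np.round(pt(w,174+207/2,102+265/2,.05),4),np.round(pt(w,174+207/2,102+122/2,.05),4))
plan((.4805,.1167,.33,176))
E
```

```text
0.088 [[0.4853, 0.3287], [0.5081, 0.3214], [0.4918, 0.3104], [0.5013, 0.3398], [0.4965, 0.3251]]
0.093 [[0.4838, 0.3291], [0.506, 0.322], [0.4901, 0.3113], [0.4994, 0.34], [0.4947, 0.3256]]
0.098 [[0.4822, 0.3296], [0.504, 0.3226], [0.4884, 0.3121], [0.4974, 0.3402], [0.4929, 0.3262]]
[[0.449, 0.3089], [0.467, 0.3647], [0.5421, 0.3411], [0.5248, 0.2839]] [0.5243 0.3151 0.05  ] [0.4615 0.3353 0.05  ]
[-0.053, -0.201, 0.023] -0.241 len 0.209
```

Request:
move_arm --increments '[[[-0.011, -0.04, 0.005], -0.05], [[-0.021, -0.08, 0.01], -0.1], [[-0.032, -0.12, 0.015], -0.15], [[-0.042, -0.16, 0.02], -0.2], [[-0.052, -0.198, 0.023], -0.24]]'

```text
time_s: 36.88
position: [0.4804, 0.1182, 0.3289]
tool_rot: [-0.0, 0.034, 0.999, -0.0]
ft_force: [0.9, -0.7, 0.9]
gripper_width: 0.0598
gripper_force: 0.0
```

Request:
move_arm --increments '[[[0, 0, 0], 0], [[0, 0, 0], 0], [[0, 0, 0], 0]]'

```text
time_s: 37.13
position: [0.4814, 0.12, 0.3295]
tool_rot: [0.0, 0.036, 0.999, 0.0]
ft_force: [0.0, 0.4, -0.6]
gripper_width: 0.06
gripper_force: 0.0
```

```bash
python3 - <<'E'
from h import *
go(.4805,.1167,.33,176)
w=cap('wrist','w16'); g=cv2.cvtColor(w['frame'],cv2.COLOR_RGB2GRAY)
for xw in (.455,.467,.48,.492,.505):
    ys=np.arange(.085,.15,.0015); row=[int(cv2.getRectSubPix(g,(1,1),tuple(float(k) for k in pix(w,(xw,y,.09))))[0,0]) for y in ys]
    print(xw,row)
for yw in (.112,.116,.119):
    xs=np.arange(.435,.53,.003); print(yw,[int(cv2.getRectSubPix(g,(1,1),tuple(float(k) for k in pix(w,(x,yw,.09))))[0,0]) for x in xs])
E
```

```text
shift [0.0007, -0.0034, -0.0005] turn -0.001 yaw 175.92 pos [0.4814, 0.12, 0.3295] w 0.06 t 37.13 tilt 0.04
0.455 [118, 241, 220, 170, 164, 164, 161, 160, 161, 149, 235, 244, 244, 249, 239, 99, 74, 200, 240, 241, 238, 239, 249, 250, 238, 255, 236, 162, 196, 242, 241, 243, 243, 53, 34, 21, 21, 21, 22, 21, 21, 21, 21, 22]
0.467 [184, 237, 241, 246, 248, 248, 248, 210, 158, 231, 243, 249, 250, 250, 162, 83, 81, 236, 241, 239, 238, 245, 250, 215, 255, 254, 198, 241, 243, 240, 242, 242, 160, 35, 34, 24, 24, 23, 24, 26, 24, 24, 24, 25]
0.48 [240, 245, 251, 251, 236, 158, 210, 243, 243, 243, 243, 244, 249, 223, 90, 63, 223, 240, 241, 238, 241, 250, 248, 250, 255, 195, 164, 242, 241, 243, 251, 241, 56, 37, 37, 25, 25, 24, 24, 23, 24, 24, 24, 25]
0.492 [243, 243, 243, 243, 243, 242, 243, 243, 243, 243, 242, 247, 249, 141, 82, 34, 33, 34, 34, 37, 210, 249, 229, 254, 249, 171, 121, 39, 38, 37, 37, 37, 37, 38, 37, 25, 24, 24, 24, 24, 24, 24, 24, 24]
0.505 [166, 166, 165, 164, 164, 163, 163, 162, 161, 162, 184, 249, 223, 83, 34, 37, 37, 38, 37, 94, 248, 241, 250, 255, 163, 176, 77, 38, 37, 37, 37, 38, 38, 38, 37, 24, 24, 25, 24, 24, 24, 24, 25, 25]
0.112 [193, 221, 230, 238, 240, 239, 240, 240, 241, 241, 241, 241, 241, 241, 241, 241, 241, 41, 34, 34, 37, 37, 37, 38, 38, 37, 37, 38, 38, 38, 30, 24]
0.116 [240, 239, 239, 238, 238, 238, 238, 239, 239, 239, 241, 242, 243, 245, 246, 249, 249, 246, 246, 248, 247, 249, 250, 251, 247, 243, 201, 35, 36, 38, 25, 24]
0.119 [242, 240, 231, 183, 213, 250, 251, 250, 249, 247, 250, 243, 230, 225, 218, 232, 244, 250, 249, 252, 254, 254, 255, 255, 255, 255, 24, 25, 33, 38, 25, 24]
```

```bash
python3 - <<'E'
from h import *
plan((.4955,.3255,.32,162),(.4955,.3255,.232,162),(.4955,.3255,.34,162),(.48,.1187,.34,176.3),(.48,.1187,.279,176.3))
E
```

```text
[0.0, 0.205, 0.009] 0.245 len 0.206
[0.0, 0.0, 0.088] -0.0 len 0.088
[0.0, 0.0, -0.108] -0.0 len 0.108
[-0.049, -0.201, -0.0] -0.25 len 0.207
[0.0, 0.0, 0.061] -0.0 len 0.061
```

Request:
move_arm --increments '[[[0, 0.04, 0.002], 0.05], [[0, 0.081, 0.004], 0.1], [[0, 0.122, 0.006], 0.15], [[0, 0.163, 0.008], 0.2], [[0, 0.203, 0.009], 0.245]]'

```text
time_s: 37.6
position: [0.4942, 0.3263, 0.3201]
tool_rot: [0.0, 0.157, 0.988, 0.0]
ft_force: [0.5, -0.3, 0.1]
gripper_width: 0.0602
gripper_force: 0.0
```

Request:
move_arm --increments '[[[0, 0, 0], 0], [[0, 0, 0], 0], [[0, 0, 0], 0]]'

```text
time_s: 37.85
position: [0.4944, 0.3236, 0.3199]
tool_rot: [-0.0, 0.155, 0.988, -0.0]
ft_force: [-0.4, -0.8, -0.1]
gripper_width: 0.0601
gripper_force: 0.0
```

```bash
python3 - <<'E'
from h import *
go(.4955,.3255,.232,162)
w=cap('wrist','w17'); g=cv2.cvtColor(w['frame'],cv2.COLOR_RGB2GRAY)
a=np.radians(72); e=np.array([np.cos(a),np.sin(a)])
for off in (-.008,0,.008):
  c=np.array([.4955,.3255])+off*np.array([np.cos(a-np.pi/2),np.sin(a-np.pi/2)])
  print(off,[int(cv2.getRectSubPix(g,(1,1),tuple(float(k) for k in pix(w,(*(c+t*e),.09))))[0,0]) for t in np.arange(-.024,.0245,.0015)])
E
```

```text
shift [-0.0005, 0.0022, 0.0879] turn 0.003 yaw 162.17 pos [0.4944, 0.3236, 0.3199] w 0.0601 t 37.85 tilt 0.04
-0.008 [39, 137, 200, 198, 196, 195, 242, 238, 161, 153, 152, 152, 153, 174, 230, 244, 241, 220, 162, 210, 214, 214, 216, 206, 255, 255, 250, 248, 248, 163, 57, 59, 58]
0 [38, 137, 196, 196, 197, 201, 242, 240, 159, 155, 154, 151, 154, 200, 226, 243, 232, 209, 178, 155, 156, 189, 217, 216, 254, 255, 218, 218, 237, 202, 58, 58, 58]
0.008 [38, 39, 39, 39, 39, 55, 232, 241, 156, 134, 47, 39, 39, 38, 96, 238, 145, 39, 38, 38, 38, 43, 131, 155, 252, 255, 96, 38, 38, 39, 51, 59, 59]
```

Request:
move_arm --increments '[[[0, 0.0015, 0.02], 0], [[0, 0.0015, 0.045], 0], [[0, 0.0015, 0.065], 0], [[0, 0.0015, 0.082], 0], [[0, 0.0015, 0.088], 0]]'

```text
time_s: 38.32
position: [0.4948, 0.3224, 0.2301]
tool_rot: [-0.001, 0.157, 0.988, -0.001]
ft_force: [-0.8, -0.5, -0.2]
gripper_width: 0.06
gripper_force: 0.0
```

Request:
move_arm --increments '[[[0, 0, 0], 0], [[0, 0, 0], 0], [[0, 0, 0], 0], [[0, 0, 0], 0], [[0, 0, 0], 0]]' --jaw 0.0125

```text
time_s: 38.73
position: [0.4965, 0.3239, 0.2348]
tool_rot: [0.002, 0.156, 0.988, 0.001]
ft_force: [-1.5, -2.8, 9.9]
gripper_width: 0.0127
gripper_force: 8.7
```

Request:
move_arm --increments '[[[0, 0, 0], 0], [[0, 0, 0], 0], [[0, 0, 0], 0]]'

```text
time_s: 38.98
position: [0.4965, 0.3239, 0.2347]
tool_rot: [0.002, 0.156, 0.988, 0.001]
ft_force: [-0.9, -3.5, 9.4]
gripper_width: 0.0127
gripper_force: 8.7
```

Request:
move_arm --increments '[[[0, 0, 0], 0], [[0, 0, 0], 0], [[0, 0, -0.02], 0], [[0, 0, -0.05], 0], [[0, 0, -0.08], 0]]' --jaw 0.012

```text
time_s: 39.4
position: [0.4954, 0.3237, 0.314]
tool_rot: [-0.0, 0.156, 0.988, -0.0]
ft_force: [0.9, 0.1, -0.5]
gripper_width: 0.0121
gripper_force: 6.3
```

Request:
move_arm --increments '[[[0, 0, -0.02], 0], [[0, 0, -0.028], 0], [[0, 0, -0.028], 0]]'

```text
time_s: 39.65
position: [0.4963, 0.3242, 0.3432]
tool_rot: [0.002, 0.156, 0.988, 0.001]
ft_force: [0.7, -0.5, -0.2]
gripper_width: 0.0122
gripper_force: 6.3
```

```bash
python3 - <<'E'
from h import *
s=env.observe(); print(s['gripper_force'],s['ft_force'])
plan((.48,.1187,.34,176.3),(.48,.1187,.279,176.3))
w=cap('wrist','w18'); g=cv2.cvtColor(w['frame'],cv2.COLOR_RGB2GRAY)
for v in range(280,420,12): print(v,g[v,225:330:4].tolist())
E
```

```text
6.259002238512039 [ 0.72345138 -0.50041827 -0.20012807]
[-0.048, -0.201, 0.003] -0.249 len 0.206
[0.0, 0.0, 0.061] -0.0 len 0.061
280 [34, 34, 33, 33, 35, 35, 126, 127, 127, 37, 129, 120, 197, 230, 216, 127, 129, 25, 128, 127, 127, 34, 35, 52, 36, 51, 52]
292 [34, 35, 31, 30, 30, 90, 127, 127, 107, 45, 203, 157, 34, 34, 34, 201, 233, 24, 127, 126, 127, 52, 30, 31, 47, 35, 40]
304 [30, 32, 30, 30, 31, 31, 31, 31, 191, 40, 201, 166, 35, 33, 34, 231, 231, 56, 236, 30, 30, 30, 30, 31, 37, 47, 47]
316 [30, 30, 30, 30, 31, 30, 30, 30, 27, 41, 206, 194, 33, 33, 34, 235, 234, 56, 28, 31, 31, 31, 31, 30, 31, 47, 47]
328 [29, 31, 30, 29, 31, 30, 30, 31, 27, 45, 230, 204, 34, 34, 34, 230, 230, 57, 31, 30, 30, 31, 31, 30, 31, 30, 44]
340 [30, 30, 30, 30, 30, 30, 30, 29, 29, 33, 34, 34, 33, 47, 51, 51, 51, 34, 33, 24, 30, 30, 31, 31, 30, 44, 44]
352 [33, 46, 34, 30, 30, 30, 30, 27, 30, 34, 33, 33, 33, 34, 33, 32, 34, 50, 28, 25, 29, 31, 29, 31, 42, 62, 42]
364 [30, 31, 31, 30, 29, 29, 28, 30, 33, 34, 34, 33, 33, 33, 34, 34, 33, 33, 30, 31, 30, 30, 31, 30, 41, 45, 46]
376 [45, 39, 30, 30, 29, 30, 27, 27, 27, 26, 27, 28, 27, 27, 28, 26, 27, 27, 27, 27, 26, 29, 29, 43, 42, 63, 52]
388 [29, 29, 30, 30, 29, 29, 27, 29, 29, 30, 29, 29, 30, 29, 30, 31, 29, 29, 29, 30, 25, 36, 37, 45, 45, 46, 45]
400 [26, 27, 26, 27, 25, 27, 29, 29, 29, 30, 29, 28, 31, 28, 31, 29, 30, 34, 33, 41, 32, 39, 39, 39, 41, 41, 43]
412 [28, 29, 29, 30, 30, 27, 28, 30, 28, 29, 28, 29, 27, 30, 28, 29, 28, 29, 29, 29, 28, 37, 44, 44, 45, 45, 45]
```

```bash
python3 - <<'E'
from h import *
w=cap('wrist','w18'); g=cv2.cvtColor(w['frame'],cv2.COLOR_RGB2GRAY)
print(g[230:345:3,267].tolist()); print(g[230:345:3,287].tolist())
q=w['tool_from_camera']=np.array(w['tool_from_camera']); c=dict(w); c['T']=q
for v in (300,310,334,338):
    o,d=ray(c,277,v)
    print(v,[ (xx,np.round((o+d*(xx-o[0])/d[0]),4).tolist()) for xx in (.012,-.012)])
E
```

```text
[35, 35, 34, 35, 125, 136, 130, 129, 130, 130, 130, 130, 130, 130, 130, 130, 131, 130, 130, 206, 203, 208, 208, 206, 204, 202, 208, 206, 220, 216, 227, 232, 223, 233, 35, 34, 34, 33, 34]
[35, 35, 36, 58, 123, 198, 130, 130, 130, 130, 130, 130, 129, 130, 130, 130, 130, 130, 130, 206, 203, 235, 236, 235, 233, 231, 236, 234, 233, 236, 236, 231, 228, 231, 34, 34, 52, 52, 52]
300 [(0.012, [0.012, 0.0002, 0.1339]), (-0.012, [-0.012, 0.0003, 0.1682])]
310 [(0.012, [0.012, 0.0002, 0.1274]), (-0.012, [-0.012, 0.0003, 0.1596])]
334 [(0.012, [0.012, 0.0002, 0.1138]), (-0.012, [-0.012, 0.0002, 0.1415])]
338 [(0.012, [0.012, 0.0002, 0.1117]), (-0.012, [-0.012, 0.0002, 0.1387])]
```

Request:
move_arm --increments '[[[-0.01, -0.04, 0], -0.05], [[-0.019, -0.08, 0], -0.1], [[-0.029, -0.12, 0], -0.15], [[-0.038, -0.16, 0], -0.2], [[-0.048, -0.2, 0], -0.249]]'

```text
time_s: 40.17
position: [0.4782, 0.1172, 0.3386]
tool_rot: [-0.001, 0.031, 1.0, -0.0]
ft_force: [1.8, -0.6, -0.6]
gripper_width: 0.0117
gripper_force: 5.8
```

Request:
move_arm --increments '[[[0, 0, 0], 0], [[0, 0, 0], 0], [[0, 0, 0], 0]]'

```text
time_s: 40.42
position: [0.4793, 0.1187, 0.3393]
tool_rot: [-0.001, 0.033, 0.999, 0.0]
ft_force: [-0.7, -0.5, -0.8]
gripper_width: 0.0121
gripper_force: 5.8
```

```bash
python3 - <<'E'
from h import *
go(.48,.1187,.28,176.3)
w=cap('wrist','w19'); g=cv2.cvtColor(w['frame'],cv2.COLOR_RGB2GRAY)
for xw in (.45,.455,.46):
    ys=np.arange(.1,.14,.0015); print(xw,[int(cv2.getRectSubPix(g,(1,1),tuple(float(k) for k in pix(w,(xw,y,.09))))[0,0]) for y in ys])
E
```

```text
shift [-0.0008, 0.0, 0.0593] turn -0.002 yaw 176.2 pos [0.4793, 0.1187, 0.3393] w 0.0121 t 40.42 tilt 0.1
0.45 [241, 241, 241, 249, 240, 96, 60, 208, 241, 241, 238, 240, 248, 250, 240, 254, 250, 165, 220, 242, 241, 243, 244, 60, 21, 20, 21]
0.455 [244, 244, 245, 249, 216, 85, 49, 233, 241, 240, 238, 241, 249, 250, 242, 255, 232, 164, 222, 241, 242, 243, 213, 42, 22, 21, 21]
0.46 [241, 248, 250, 250, 185, 83, 100, 237, 241, 239, 238, 243, 248, 245, 249, 255, 210, 163, 230, 241, 242, 243, 176, 36, 30, 20, 21]
```

Request:
move_arm --increments '[[[0, 0.001, 0.012], 0], [[0, 0.001, 0.025], 0], [[0, 0.001, 0.037], 0], [[0, 0.001, 0.048], 0], [[0, 0.001, 0.056], 0]]'

```text
time_s: 40.88
position: [0.4791, 0.1212, 0.2828]
tool_rot: [-0.001, 0.031, 1.0, -0.0]
ft_force: [-0.5, -0.2, -1.5]
gripper_width: 0.0123
gripper_force: 5.8
```

Request:
move_arm --increments '[[[0, 0, 0.002], 0], [[0, 0, 0.003], 0], [[0, 0, 0.003], 0]]'

```text
time_s: 41.13
position: [0.4797, 0.1203, 0.2813]
tool_rot: [-0.0, 0.032, 0.999, 0.0]
ft_force: [0.1, -0.0, -0.2]
gripper_width: 0.0122
gripper_force: 5.8
```

```bash
python3 - <<'E'
from h import *
s=env.observe(); print(s['gripper_force'],s['ft_force'],s['ft_torque']); go(.48,.1193,.28,176.3)
E
```

```text
5.769868344068527 [ 0.13148849 -0.02155884 -0.19690045] [0.0034484  0.01175161 0.01322135]
shift [-0.0004, -0.001, 0.0013] turn 0.0 yaw 176.33 pos [0.4797, 0.1203, 0.2813] w 0.0122 t 41.13 tilt 0.0
```

Request:
move_arm --increments '[[[0, 0, 0], 0], [[0, 0, 0], 0], [[0, 0, 0], 0], [[0, 0, 0], 0]]' --jaw 0.05

```text
time_s: 41.47
position: [0.4797, 0.1198, 0.2816]
tool_rot: [0.0, 0.032, 0.999, 0.0]
ft_force: [0.7, 0.7, 0.6]
gripper_width: 0.0501
gripper_force: 0.0
```

Request:
move_arm --increments '[[[0, 0, -0.02], 0], [[0, 0, -0.05], 0], [[0, 0, -0.08], 0], [[0, 0, -0.12], 0], [[0, 0, -0.12], 0]]'

```text
time_s: 41.88
position: [0.4811, 0.12, 0.408]
tool_rot: [0.005, 0.032, 0.999, 0.001]
ft_force: [0.9, 0.8, 0.1]
gripper_width: 0.0502
gripper_force: 0.0
```

Request:
move_arm --increments '[[[0.0, 0, 0], 0], [[0.0, 0, 0], 0], [[0, 0, 0], 0]]'

```text
time_s: 42.13
position: [0.4792, 0.1198, 0.4003]
tool_rot: [-0.001, 0.032, 0.999, -0.0]
ft_force: [0.3, -0.2, -0.4]
gripper_width: 0.0501
gripper_force: 0.0
```

```bash
python3 - <<'E'
from h import *
go(.48,.1193,.28)
w=cap('wrist','w20'); g=cv2.cvtColor(w['frame'],cv2.COLOR_RGB2GRAY)
for z in (.115,.137):
  for xw in (.472,.48,.488):
    ys=np.arange(.095,.145,.0015); print(z,xw,[int(cv2.getRectSubPix(g,(1,1),tuple(float(k) for k in pix(w,(xw,y,z))))[0,0]) for y in ys])
t=cap('top'); gt=cv2.cvtColor(t['frame'],cv2.COLOR_RGB2HSV)
u=pix(t,(.5305,-.275,.083)); print(u, pix(t,(.532,-.28,.003)))
m=cv2.inRange(gt,(5,60,60),(25,255,255)); ys,xs=np.where(m[180:235,330:390]); print('mat px',len(xs),xs.min()+330,xs.max()+330,ys.min()+180,ys.max()+180)
c=cv2.HoughCircles(cv2.cvtColor(t['frame'],cv2.COLOR_RGB2GRAY),cv2.HOUGH_GRADIENT,1,30,param1=100,param2=15,minRadius=17,maxRadius=23)
print([(q.tolist(),np.round(pt(t,q[0],q[1],.083)[:2],3).tolist()) for q in c[0] if 180<q[1]<240 and 330<q[0]<400])
E
```

```text
shift [-0.0011, -0.0004, 0.1203] turn 0 yaw 176.28 pos [0.4792, 0.1198, 0.4003] w 0.0501 t 42.13 tilt 0.1
0.115 0.472 [239, 242, 247, 246, 249, 250, 250, 220, 98, 114, 122, 119, 109, 112, 136, 225, 239, 243, 234, 188, 126, 140, 137, 143, 109, 94, 45, 24, 24, 24, 24, 24, 24, 24]
0.115 0.48 [236, 240, 240, 241, 240, 244, 250, 212, 197, 197, 106, 98, 98, 105, 194, 232, 241, 248, 236, 164, 120, 110, 110, 111, 112, 178, 200, 145, 24, 25, 25, 24, 25, 24]
0.115 0.488 [241, 241, 242, 241, 241, 247, 241, 178, 197, 162, 102, 98, 95, 75, 164, 193, 205, 190, 143, 110, 108, 110, 113, 113, 121, 190, 193, 75, 24, 24, 25, 25, 25, 25]
0.137 0.472 [160, 172, 241, 242, 242, 242, 243, 249, 221, 199, 198, 102, 97, 98, 112, 222, 237, 245, 241, 181, 126, 110, 111, 112, 113, 194, 199, 51, 24, 24, 24, 24, 24, 24]
0.137 0.48 [241, 241, 241, 241, 242, 241, 244, 250, 185, 197, 160, 101, 97, 94, 108, 184, 202, 199, 152, 111, 108, 110, 113, 113, 138, 197, 155, 24, 23, 25, 25, 25, 25, 24]
0.137 0.488 [177, 179, 182, 187, 188, 191, 232, 228, 181, 191, 119, 56, 38, 27, 146, 199, 245, 234, 181, 124, 26, 34, 76, 108, 164, 192, 85, 25, 24, 24, 23, 24, 24, 25]
(np.float64(363.61377432098794), np.float64(206.85924248385786)) (np.float64(359.2310792984143), np.float64(207.7743006971447))
mat px 235 338 361 188 229
[([364.5, 207.5, 20.200000762939453], [0.529, -0.277])]
```

```bash
python3 -c "
from h import *
print(env.sign_off())"
```

```text
the job is handed in; nothing more can be done
None
```

I handed the job in at about 42 s of the 208 s allowed; sign-off gave no verdict, but my last camera checks showed all nine coupons in the tray, the empty cup upright within about 5 mm of its mat's centre, and the clip upright and closed on card and back plate (pinch force not measured).

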